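# Sort the craft things into their holders

### The arm

A 6-joint arm with a two-finger parallel gripper is mounted at the origin on a cart in front of the work surface, level with it; the furniture and walls round the work are solid. World frame = base frame: x ahead of the robot, y to its left, z up, the work surface at z = 0. Lengths are in mm, angles in degrees, forces in N, time in s.
With the tool pointing down it reaches from about 300 to 750 mm from the base axis. Payload 8.5 kg.
Tool frame: the origin (TCP) lies midway between the tips of the shut fingers; the grasp point (between the pads) lies 19 mm behind it; z points along the fingers, y is the direction in which the jaws open and shut (so a half turn about z gives the same grasp; the last joint's range is limited). The gripper opens to 88 mm and grips with 3 to 60 N. Pads are 18 mm wide; open, the fingers measure 123 mm over their backs; the gripper's body (75 mm by 187 mm) begins 45 mm behind the grasp point.
Start: joints at [-86.706, 21.807, 74.336, -0, 83.858, -12.336], TCP at [148.181, -529.644, 213.548] pointing down, gripper open.
Joint ranges: [-178.18, 178.18], [-50.72, 133.34], [12.68, 142.11], [-81.47, 261.47], [9.98, 163.14], [-165.26, 165.26]. Speed limits (degrees/s): [136.94, 136.94, 180, 180, 180, 180].

### API

Orientations are given as [roll, pitch, yaw] about the fixed x, y, z axes, in that order (R = Rz(yaw) Ry(pitch) Rx(roll)).
In Python, from workcell import bot gives the robot as it stands. The module is installed in compiled form; this text tells all that it offers.
- The arm moves only by the tool drive_tool, never from a script. Its argument "increments" is a list of rows, each a list of 7 numbers: the gripper's target within -1 to 1 (shut at 1, half-way at 0, fully open at -1), then the shift along the tool's x, y, z in mm, then the turn, a rotation vector about the tool's x, y, z in degrees. A call has 1 to 5 rows; each row is the pose to reach, as a shift and turn from the pose commanded when the call began, along the tool's axes at that moment; what a row does not reach only later rows make up. A row lasts 1/8 s, in which the tool goes at most 62.5 mm and 10.7 degrees, less where a joint would pass 70% of its speed; a pose out of reach is approached as far as the arm can. A call with a gripper value outside its range is refused whole. The fingers move at their own pace and stop on an object; "squeeze" is the grip in N (left out, the last holds). Time passes only in rows, so rows that repeat a pose let the fingers close. It gives the time, the measured TCP pose, the force and the opening at its end, in the units of the state.
- bot.state(): the state, without advancing time (a new reading comes with each control period).
- bot.capture(name): name is "side" or "top" or "wrist"; returns the picture (480x640x3 uint8, red, green, blue); there is no depth.
- bot.camera_params(name): a dict with "fovy" (degrees; the focal length in pixels is half the picture's height over the tangent of half this angle, whatever the lens; pixels are square), "cx", "cy" (the principal point, pixels), "k1" (the pictures are not rectified: a ray, as slopes to the right and down, at radius r is drawn at 1 + k1 r^2 times it, then the intrinsics apply), "position" and "attitude" of the camera in the world. Camera axes: x right, y down, z forward; pixel columns grow to the right and rows downward; lengths in mm; the calibration is good to about 2 mm. A picture is of the moment at which its call begins: read the wrist's pose just before it. camera_params takes no time and is no camera call; for the wrist camera it gives the pose at the moment of the call.
- bot.finish_job(): hands the job in, once; it reports no verdict.
Trained networks look in the newest picture that a camera, given by its name, has taken for a name from the list of things; names that differ only in an ending like _2 or _b are one class to them, and where a whole thing is asked for, a point or a joint stands for the part that bears it (a point fixed in the world has none). Each returns a list of dicts, best first, with "confidence" (0 to 1); they miss things now and then, are a little off and sometimes report something else, mostly with a low value. They report only what shows in the picture. A call takes as long as a camera call. They do not tell look-alikes from the thing itself.
- bot.find_in(camera, label): "point" ([column, row] as shares, 0 to 1, of the picture: columns of its width, rows of its height, amid what is visible of it).
The state is a dict: "time": time; "q": joint angles; "qd": joint speeds; "tau": joint torques, N m; "position": TCP position; "orientation": TCP orientation; "ft_force": force on the tool from outside, world axes, zero at the start; "torque": the same for the moment, N m; "grip_width": finger opening in mm.
Only numpy, scipy, OpenCV 4.12 (cv2) and the standard library are available. Lean on these libraries where they do the work, as an engineer would, in place of code of your own. Each camera call takes 0.05 s, during which the arm holds its last target. There are 200 camera calls.

### The job

Sort the mixed craft things on the table into the holders where they belong: stand the two paint bottles in the plywood caddy, one in each compartment, lay the paint brush lengthwise in the long shallow wooden tray, and lay both plain grey stones flat, side by side, in the round dish. Do not knock the bottles over, and leave the two painted ladybird stones where they lie.

Things in the scene. Friction and masses are not known exactly. Their poses are not given: they have to be found in the camera images.
- bottle_white: 60 ml paint bottle standing upright, white body with a black cap: round body 43 mm in diameter up to about 80 mm, cap about 30 mm in diameter, total height 109 mm, about 85 g. Origin: centre of its underside; z up its axis. Grip it round the body (about 70 mm above its foot).
- bottle_red: 60 ml paint bottle standing upright, red body with a black cap: round body 43 mm in diameter up to about 80 mm, cap about 30 mm in diameter, total height 114 mm, about 85 g. Origin: centre of its underside; z up its axis. Grip it round the body (about 70 mm above its foot).
- brush: Orange-handled artist's paint brush lying flat, 161 mm long, 12 mm wide at most (10 mm to grip at the middle), 9 to 14 mm high. Origin: centre of its underside; y along its length, x across it, z up.
- stone_long: Plain unpainted grey pebble, the longer one, 49 mm long, 28 mm wide, 14 mm high, lying flat. Origin: centre of its underside; x across its width, y along its length, z up.
- stone_short: Plain unpainted grey pebble, the shorter one, 34 mm long, 23 mm wide, 12 mm high, lying flat. Origin: centre of its underside; x across its width, y along its length, z up.
- ladybird_one: Pink pebble painted as a ladybird with black spots, about 26 mm wide (x), 34 mm long (y), 16 mm high, lying flat, loose. Not to be sorted: it stays where it is. Origin: centre of its underside.
- ladybird_two: Yellow pebble painted as a ladybird with black spots, about 26 mm wide (x), 34 mm long (y), 16 mm high, lying flat, loose. Not to be sorted: it stays where it is. Origin: centre of its underside.
- caddy: Open plywood caddy for paint bottles, 72 mm (x) by 139 mm (y) outside, 40 mm high, fixed. Walls and floor 5 mm; a divider across the middle makes two compartments side by side along y, each 62 x 62 mm inside, centred 33.5 mm either side of the origin along y. Origin: centre of its underside; z up. A bottle in it stands on the floor, 5 mm above the table.
- brush_tray: Long shallow open wooden tray for brushes, 90 mm (x) by 210 mm (y) outside, 15 mm high, fixed. Walls and floor 5 mm, so 80 x 200 mm inside. Origin: centre of its underside; y along its length, z up.
- dish: Round terracotta saucer for the stones, 164 mm across the rim, 18 mm high, fixed; flat floor 5 mm thick, about 140 mm across inside. Origin: centre of its underside; z up.
Mind the look-alikes: they are no part of the job. What is shaped like the bottle_white but purple is not meant.

How it is judged (in metres and radians):
At the end, for the whole second after the job is handed in: Bottles upright (0.12 rad), one on the floor of each caddy compartment; brush flat on the tray floor along its length; both grey stones flat on the dish floor within 60 mm of its centre, neither on the other; all at rest and released; ladybirds within 20 mm of their starts (x of bottle_white in the frame of caddy between -0.015 and 0.015 m and z of bottle_white in the frame of caddy between 0 and 0.012 m and angle between each of bottle_white, bottle_red, brush's own z axis and vertical below 0.12 rad and (y of bottle_white in the frame of caddy between 0.018 and 0.05 m or y of bottle_white in the frame of caddy between -0.05 and -0.018 m) and x of bottle_red in the frame of caddy between -0.015 and 0.015 m and z of bottle_red in the frame of caddy between 0 and 0.012 m and (y of bottle_red in the frame of caddy between 0.018 and 0.05 m or y of bottle_red in the frame of caddy between -0.05 and -0.018 m) and x of brush in the frame of brush_tray between -0.038 and 0.038 m and y of brush in the frame of brush_tray between -0.025 and 0.025 m and z of brush in the frame of brush_tray between 0 and 0.012 m and angle between the y axis of brush and the y axis of brush_tray, either way round below 0.45 rad and horizontal distance between each of stone_long, stone_short and dish below 0.06 m and z of stone_long in the frame of dish between 0 and 0.012 m and angle between each of stone_long, stone_short's own z axis and vertical below 0.2 rad and z of stone_short in the frame of dish between 0 and 0.012 m and linear speed of each of bottle_white, bottle_red, stone_long, stone_short, brush below 0.02 m/s and distance of each of ladybird_one, ladybird_two from where it was at the start of the episode below 0.02 m); the robot touches nothing.
It fails at once if a paint bottle is tipped over (angle between any of bottle_white, bottle_red's own z axis and vertical above 0.7 rad).
It fails at once if a ladybird stone is moved more than 30 mm (distance of any of ladybird_one, ladybird_two from where it was at the start of the episode above 0.03 m).
It also fails if it takes over 131 s, if anything falls off the work surface, if the arm or the gripper's body presses on something with over 40 N, if the wrist force passes 120 N, or if a joint passes its speed limit or range.

## Working session

There is one attempt and no reset: what is moved stays moved. The work goes in short steps, Python scripts to look and compute and a tool call to move; the robot and the scene stay as the last step left them, time stands still between calls to the robot, and variables do not carry over. Pictures are saved under pics/ and viewed, about 12 in all and at most 16, crops included, and the job is handed in when it is done.

Besides the shell and the picture viewer there is one more tool, called after "Request:" as name(argument=value, ...), one argument or row to a line, values as JSON. drive_tool: Moves the arm, as the interface text tells. Its arguments: {"type":"object","properties":{"increments":{"type":"array"},"squeeze":{"type":"number"}},"required":["increments"]}

```bash
mkdir -p pics
cat > h.py <<'E'
import numpy as np, cv2
from scipy.spatial.transform import Rotation as R
from workcell import bot
def Rm(a):
    a=np.array(a,float)
    return a if a.shape==(3,3) else R.from_euler('xyz',a,degrees=True).as_matrix()
def K(c):
    f=240/np.tan(np.radians(c['fovy'])/2); return f
def w2p(c,P):
    d=Rm(c['attitude']).T@(np.array(P,float)-c['position']); x,y=d[0]/d[2],d[1]/d[2]
    s=1+c['k1']*(x*x+y*y); f=K(c); return np.array([c['cx']+f*x*s,c['cy']+f*y*s])
def p2w(c,uv,z):
    f=K(c); xd=(uv[0]-c['cx'])/f; yd=(uv[1]-c['cy'])/f; x,y=xd,yd
    for _ in range(20):
        s=1+c['k1']*(x*x+y*y); x,y=xd/s,yd/s
    d=Rm(c['attitude'])@np.array([x,y,1]); p=np.array(c['position']); return p+d*(z-p[2])/d[2]
def save(im,n): cv2.imwrite('pics/'+n+'.png',im[:,:,::-1])
E
python3 - <<'E'
from h import *
for n in ('top','side'):
    im=bot.capture(n); save(im,n+'0'); c=bot.camera_params(n); print(n,c)
    for l in ['bottle_white','bottle_red','brush','stone_long','stone_short','ladybird_one','ladybird_two','caddy','brush_tray','dish']:
        r=bot.find_in(n,l)
        print(l,[(np.round(np.array(d['point'])*[640,480]),round(d['confidence'],2),np.round(p2w(c,np.array(d['point'])*[640,480],10)[:2])) for d in r[:4]])
print(bot.state())
E
```

```text
top {'fovy': 49.278034794734175, 'cx': 319.50934065428066, 'cy': 236.9847563773703, 'k1': 0.03389334887506541, 'position': array([ 316.5762562 ,   16.16518534, 1196.51038924]), 'attitude': array([-170.72022458,   -0.96543603,  -90.60030161])}
bottle_white [(array([335., 227.]), 0.76, array([534., -42.])), (array([311., 311.]), 0.61, array([343.,  15.])), (array([320., 274.]), 0.59, array([426.,  -6.]))]
bottle_red [(array([491., 267.]), 0.94, array([ 438., -396.]))]
brush [(array([149., 276.]), 0.69, array([424., 378.]))]
stone_long [(array([431., 269.]), 0.63, array([ 435., -259.]))]
stone_short [(array([373., 258.]), 0.53, array([ 460., -127.]))]
ladybird_one []
ladybird_two [(array([263., 269.]), 0.57, array([437., 123.]))]
caddy [(array([191., 190.]), 0.64, array([624., 292.]))]
brush_tray [(array([323., 189.]), 0.88, array([623., -14.]))]
dish [(array([433., 187.]), 0.65, array([ 627., -272.]))]
side {'fovy': 44.107886532624505, 'cx': 315.6045329147299, 'cy': 239.81150939252942, 'k1': -0.04914644621139352, 'position': array([ 336.49465356, 1446.3819792 ,  799.27566289]), 'attitu
[... 585 characters left out ...]
., 255.]), 0.66, array([620.,  10.]))]
dish []
{'time': 1.1, 'q': array([-8.67066056e+01,  2.18070560e+01,  7.43359531e+01, -9.16270588e-04,
        8.38574631e+01, -1.23360575e+01]), 'qd': array([ 0.10694138, -0.05935012,  0.05558722,  0.00795676,  0.01877498,
       -0.11274544]), 'tau': array([-8.70825934e-04, -4.37799990e+01, -2.24731225e+01,  7.13269645e-02,
        3.15132667e-02, -2.80195408e-06]), 'position': array([ 148.16798581, -529.64705173,  213.54334457]), 'orientation': array([-1.79999344e+02,  7.89116510e-04,  1.56295499e+01]), 'ft_force': array([-1.27769143,  1.0144114 ,  0.46298734]), 'torque': array([-0.05114192,  0.04721881,  0.00279556]), 'grip_width': 88.16897089422547}
```

Run:
```python
import cv2
a=cv2.imread('pics/top0.png')
cv2.imwrite('pics/t0.png',cv2.resize(a[130:350,110:520],None,fx=1.95,fy=1.95,interpolation=cv2.INTER_CUBIC))
a=cv2.imread('pics/side0.png')
cv2.imwrite('pics/s0.png',cv2.resize(a[140:400,180:480],None,fx=2.2,fy=2.2,interpolation=cv2.INTER_CUBIC))
```

```text
(no output)
```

View pics/t0.png

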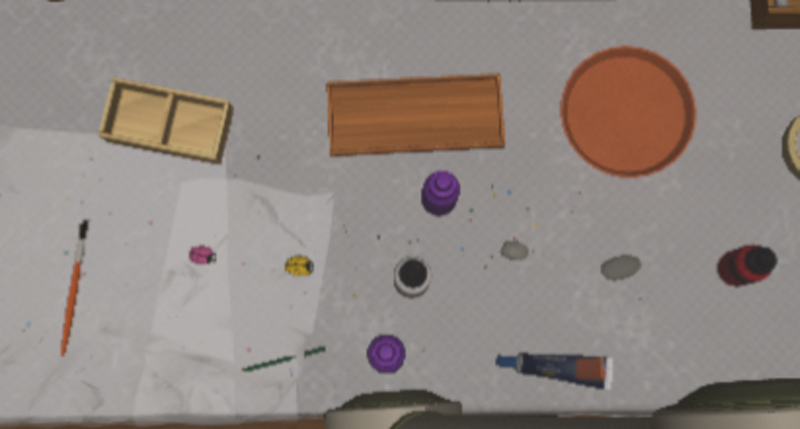

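View pics/s0.png

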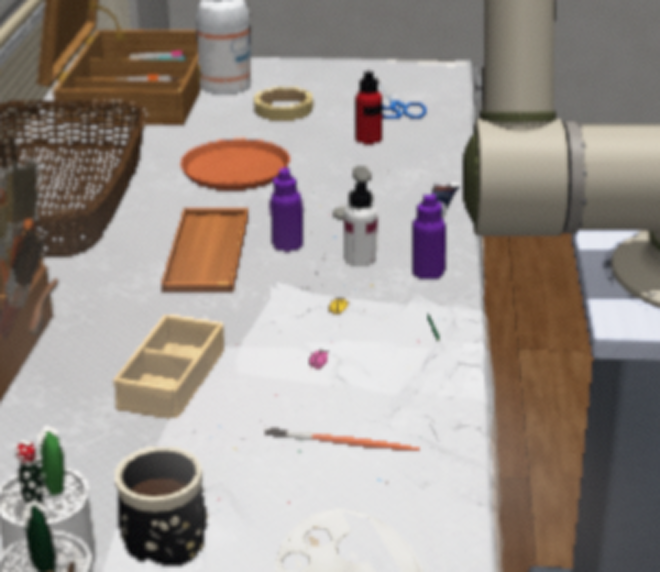

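Run:
```python
from h import *
c=bot.camera_params('top'); s=bot.camera_params('side')
T=lambda u,v,z:np.round(p2w(c,(110+(u+.5)/1.95-.5,130+(v+.5)/1.95-.5),z),1)[:2]
S=lambda u,v,z:np.round(p2w(s,(180+(u+.5)/2.2-.5,140+(v+.5)/2.2-.5),z),1)[:2]
print('caddy',*[T(*p,40) for p in ((113,80),(231,101),(218,161),(101,135))])
print('caddy side',*[S(*p,40) for p in ((170,317),(224,348),(167,400),(117,381))])
print('tray',*[T(*p,15) for p in ((328,83),(499,74),(503,148),(331,155))])
print('dish',T(628,111,18),S(236,162,18))
print('red top',T(761,260,112),'body side',S(368,116,40),S(369,72,114))
print('white top',T(413,274,109),S(361,232,40),'purples',T(442,186,109),T(387,350,109))
print('brush',*[T(*p,5) for p in ((84,222),(76,265),(64,354))])
print('stoneL',*[T(*p,10) for p in ((601,270),(640,262),(621,267))],'S',*[T(*p,10) for p in ((502,247),(528,253),(515,250))])
print('lady',T(202,255,10),T(299,266,10))
w=bot.camera_params('wrist');print(w); im=bot.capture('wrist');
Rt=Rm(bot.state()['orientation']);print(Rt.T@(w['position']-bot.state()['position']), Rt.T@Rm(w['attitude']))
```

```text
caddy [660.1 337.4] [634.4 200.5] [563.2 214.3] [594.6 348.9]
caddy side [623.4 215.6] [552.9 275.1] [596.  375.5] [654.6 345.6]
tray [662.9  89.5] [ 672.9 -115.5] [ 582.  -118.1] [574.9  85.8]
dish [ 625.3 -267.9] [ 617.5 -252.5]
red top [ 435.5 -380.2] body side [ 433.4 -382.2] [ 431.6 -373.8]
white top [423.8  -7.5] [421.7  -3.1] purples [519.2 -40.1] [343.6  20.8]
brush [498.7 374.7] [448.2 381.8] [346.  390.9]
stoneL [ 436.4 -229.6] [ 445.4 -275.7] [ 439.7 -253.2] S [ 464.4 -114.4] [ 457.  -144.8] [ 460.7 -129.6]
lady [458.  235.7] [444.1 123. ]
{'fovy': 69.88976710286113, 'cx': 318.2458419372492, 'cy': 243.3783031040709, 'k1': -0.015251377977494695, 'position': array([ 218.50115569, -510.05766138,  384.61748276]), 'attitude': array([ 1.63709605e+02, -4.28461077e-02, -7.43982371e+01])}
[ 7.29849637e+01  9.68499210e-02 -1.71072643e+02] [[-4.72429866e-04 -9.59846512e-01 -2.80525311e-01]
 [ 9.99999574e-01 -6.75914928e-04  6.28623921e-04]
 [-7.92993723e-04 -2.80524894e-01  9.59846423e-01]]
```

```bash
cat > go.py <<'E'
# usage: go.py x y z yaw -> shift/turn from the present pose
from h import *
import sys
x,y,z,w=map(float,sys.argv[1:5]); s=bot.state(); A=Rm(s['orientation'])
d=A.T@(np.array([x,y,z])-s['position']); r=R.from_matrix(A.T@Rm([180,0,w])).as_rotvec(degrees=True)
print(round(s['time'],1),np.round(s['position'],1),np.round(s['orientation'],1),'grip',round(s['grip_width'],1),'F',np.round(s['ft_force'],1))
print('shift',np.round(d,1),'turn',np.round(r,1))
E
python3 go.py 380 -60 250 -11
```

```text
1.1 [ 148.2 -529.6  213.5] [-180.    -0.    15.6] grip 88.5 F [ 0.1 -0.2 -0.4]
shift [ 349.8 -389.8  -36.4] turn [-0.  -0.  26.6]
```

Request:
drive_tool(
  increments=[
    [-1, 40, -43, 0, 0, 0, 3],
    [-1, 80, -86, -10, 0, 0, 6],
    [-1, 120, -129, -20, 0, 0, 10],
    [-1, 160, -172, -30, 0, 0, 14],
    [-1, 200, -215, -40, 0, 0, 20],
  ],
)

```text
time: 1.78
position: [283.4, -267.0, 254.0]
orientation: [180.0, -0.0, -4.6]
ft_force: [0.9, 0.2, 0.4]
grip_width: 88.5
```

```bash
python3 go.py 380 -60 250 -11
```

```text
1.8 [ 283.4 -267.   254. ] [180.   -0.   -4.6] grip 88.5 F [0.9 0.2 0.4]
shift [  79.8 -214.1    4. ] turn [ 0.  -0.   6.4]
```

Request:
drive_tool(
  increments=[
    [-1, 20, -53, 0, 0, 0, 2],
    [-1, 40, -107, 2, 0, 0, 4],
    [-1, 60, -160, 4, 0, 0, 6],
    [-1, 80, -214, 4, 0, 0, 6.4],
    [-1, 80, -214, 4, 0, 0, 6.4],
  ],
)

```text
time: 2.4
position: [379.6, -58.3, 249.7]
orientation: [-180.0, -0.0, -10.4]
ft_force: [-0.8, 0.2, -0.4]
grip_width: 87.8
```

```bash
cat >> h.py <<'E'
def look(n,labels=()):
    c=bot.camera_params('wrist'); im=bot.capture('wrist'); save(im,n); np.savez('pics/'+n+'.npz',**c)
    for l,z in labels:
        print(l,[(np.round(np.array(d['point'])*[640,480]),round(d['confidence'],2),np.round(p2w(c,np.array(d['point'])*[640,480],z)[:2],1)) for d in bot.find_in('wrist',l)[:3]])
    return im,c
E
python3 - <<'E'
from h import *
look('w1',[('bottle_white',60),('stone_long',7),('stone_short',7),('brush_tray',5),('dish',5),('ladybird_two',8)])
E
python3 go.py 423 -5 180 -11
```

```text
bottle_white [(array([266., 179.]), 0.77, array([426.3, -11.3])), (array([274.,  75.]), 0.69, array([521. , -40.9])), (array([21., 54.]), 0.46, array([584.6, 192.7]))]
stone_long [(array([475., 125.]), 0.56, array([ 438.9, -252. ]))]
stone_short [(array([364., 126.]), 0.6, array([ 460.5, -126.2]))]
brush_tray [(array([208.,  16.]), 0.73, array([601.3,  20.2])), (array([ 65., 186.]), 0.65, array([458.6, 239.7]))]
dish [(array([471.,   7.]), 0.66, array([ 559.6, -256.3]))]
ladybird_two [(array([156., 181.]), 0.65, array([444.2, 126.4]))]
2.8 [378.7 -62.6 249.6] [180.    0.  -10.9] grip 88.0 F [-0.3 -0.6 -0.1]
shift [ 32.6 -64.9  69.5] turn [0.  0.  0.1]
```

View pics/w1.png

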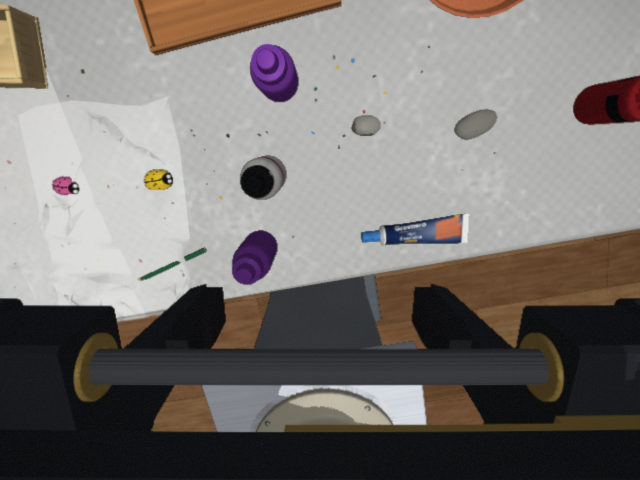

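```bash
python3 - <<'E'
from h import *
c=dict(np.load('pics/w1.npz')); im=cv2.imread('pics/w1.png')
P=lambda u,v,z:np.round(p2w(c,(u,v),z)[:2],1)
print('white',P(257,182,109),'rim',P(264,176,80),'red cap',P(634,98,114),'purple',P(270,63,109),P(245,270,109))
for n,(u,v) in dict(L=(475,125),S=(366,125)).items():
    g=cv2.GaussianBlur(im,(5,5),0)[v-30:v+30,u-35:u+35]
    t,m=cv2.threshold(g[:,:,1],0,255,cv2.THRESH_BINARY_INV|cv2.THRESH_OTSU)
    k,lab,st,_=cv2.connectedComponentsWithStats(m); i=lab[30,35]; ys,xs=np.nonzero(lab==i)
    W=np.array([p2w(c,(x+u-35,y+v-30),6)[:2] for x,y in zip(xs,ys)]); r=cv2.minAreaRect(W.astype(np.float32))
    e,V=np.linalg.eigh(np.cov(W.T)); print(n,i,r,W.mean(0),np.degrees(np.arctan2(V[1,1],V[0,1])),np.sqrt(e)*4)
E
python3 go.py 424 -8 180 -11
```

```text
white [428.4 -11.1] rim [430.7 -13.6] red cap [ 440.6 -339.2] purple [521.2 -43.8] [348.3  19.7]
L 1 ((440.3948669433594, -252.43820190429688), (28.413467407226562, 50.04664993286133), 16.196767807006836) [ 440.50687532 -252.27423828] 102.40659973195172 [29.29115139 50.8527199 ]
S 1 ((461.47174072265625, -127.6669921875), (28.982995986938477, 30.058013916015625), 34.561851501464844) [ 461.42748002 -127.99275951] 79.6479856950885 [26.01882999 34.4738466 ]
2.8 [378.7 -62.6 249.6] [180.    0.  -10.9] grip 88.0 F [-0.3 -0.6 -0.1]
shift [ 34.2 -62.2  69.5] turn [0.  0.  0.1]
```

Request:
drive_tool(
  increments=[
    [-1, 18, -30, 20, 0, 0, 0],
    [-1, 37, -60, 40, 0, 0, 0],
    [-1, 37, -60, 90, 0, 0, 0],
    [-1, 37, -60, 110, 0, 0, 0],
    [-1, 37, -60, 110, 0, 0, 0],
  ],
)

```text
time: 3.38
position: [425.9, -10.0, 138.7]
orientation: [-180.0, 0.2, -10.9]
ft_force: [-0.0, -0.5, 0.1]
grip_width: 88.2
```

```bash
python3 - <<'E'
from h import *
look('w2',[('bottle_white',60)])
E
python3 go.py 427 -10 55 -11
```

```text
bottle_white [(array([300., 325.]), 0.88, array([360. ,  18.2])), (array([317., 243.]), 0.66, array([426.5,  -8.9])), (array([332.,  98.]), 0.66, array([524.5, -38.5]))]
3.5 [426.9 -10.1 140.3] [ 1.80e+02 -1.00e-01 -1.08e+01] grip 88.0 F [0.1 0.8 0. ]
shift [-0.1 -0.1 85.3] turn [ 0.  -0.1  0.2]
```

View pics/w2.png

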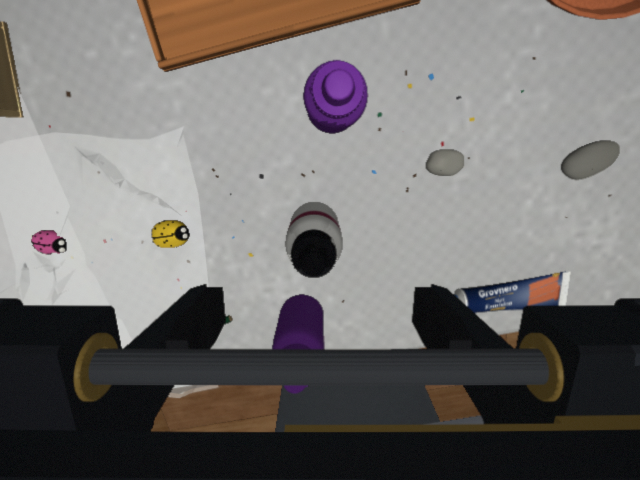

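Request:
drive_tool(
  increments=[
    [-1, 0, 0, 30, 0, 0, 0],
    [-1, 0, 0, 60, 0, 0, 0],
    [-1, 0, 0, 82, 0, 0, 0],
    [-1, 0, 0, 85, 0, 0, 0],
    [-1, 0, 0, 85, 0, 0, 0],
  ],
)

```text
time: 4.1
position: [427.2, -9.8, 55.6]
orientation: [180.0, -0.1, -10.8]
ft_force: [0.3, -0.4, 0.2]
grip_width: 88.0
```

Request:
drive_tool(
  increments=[
    [0.3, 0, 0, 0, 0, 0, 0],
    [0.6, 0, 0, 0, 0, 0, 0],
    [0.6, 0, 0, 0, 0, 0, 0],
    [0.6, 0, 0, 0, 0, 0, 0],
    [0.6, 0, 0, 0, 0, 0, 0],
  ],
  squeeze=15,
)

```text
time: 4.72
position: [426.5, -9.4, 54.6]
orientation: [-180.0, 0.0, -10.8]
ft_force: [-0.0, 0.2, 0.1]
grip_width: 40.4
```

```bash
python3 go.py 427 -10 200 -11
```

```text
4.7 [426.5  -9.4  54.6] [-180.     0.   -10.8] grip 40.4 F [-0.   0.2  0.1]
shift [   0.6    0.5 -145.4] turn [-0.   0.   0.2]
```

Request:
drive_tool(
  increments=[
    [0.6, 0, 0, -5, 0, 0, 0],
    [0.6, 0, 0, -30, 0, 0, 0],
    [0.6, 0, 0, -70, 0, 0, 0],
    [0.6, 0, 0, -110, 0, 0, 0],
    [0.6, 0, 0, -145, 0, 0, 0],
  ],
)

```text
time: 5.35
position: [426.3, -9.3, 201.3]
orientation: [180.0, -0.0, -10.8]
ft_force: [0.5, 0.4, -1.3]
grip_width: 28.8
```

```bash
python3 - <<'E'
from h import *
im,c=look('w3'); save(cv2.resize(im[100:480,120:540],None,fx=1.4,fy=1.4),'w3c')
c=bot.camera_params('side');t=bot.capture('side');u,v=w2p(c,[427,-10,150]).astype(int);save(cv2.resize(t[v-70:v+70,u-70:u+70],None,fx=3,fy=3),'s3c')
E
python3 go.py 620 308 200 -11
cd pics; python3 -c "
import cv2,numpy as np
a=cv2.imread('w3c.png');b=cv2.imread('s3c.png');a=cv2.resize(a,(464,420));cv2.imwrite('c3.png',np.hstack([a[:,:380],b]))"
```

```text
5.5 [427.8  -9.7 202.7] [180.   -0.4 -10.8] grip 28.7 F [ 0.4 -0.5 -1.5]
shift [ 129.5 -348.     3.3] turn [ 0.  -0.4  0.2]
```

View pics/c3.png

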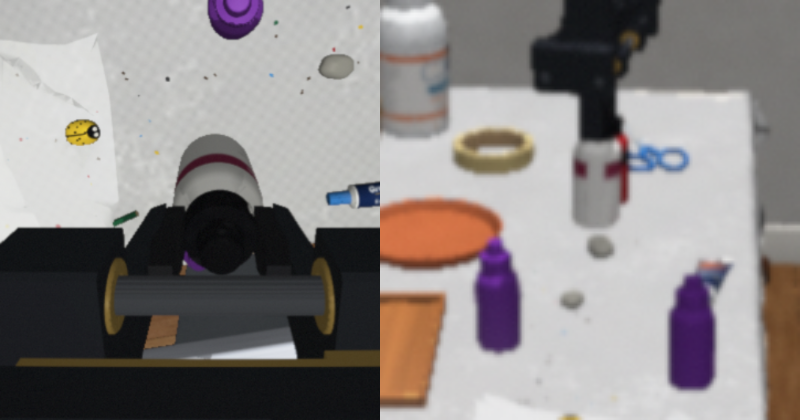

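Run:
```python
from h import *
c=dict(np.load('pics/w3.npz'))
for z in (225,232): print(p2w(c,(319,310),z))
# foot front edge & body sides for a bottle at tcp, foot heights
for f in (115,122,130):
  print(f,[np.round(w2p(c,[427+dx,-9.7,f])) for dx in (0,21.5)],np.round(w2p(c,[427,-9.7,f+109])))
print('seen bottom edge', 120+215/1.105,100+135/1.105)
```

```text
[423.33934963  -8.92136108 225.        ]
[426.88017528  -9.57358923 232.        ]
115 [array([319., 240.]), array([313., 213.])] [319. 302.]
122 [array([319., 242.]), array([313., 215.])] [319. 309.]
130 [array([319., 245.]), array([313., 217.])] [319. 317.]
seen bottom edge 314.5701357466063 222.17194570135746
```

Request:
drive_tool(
  increments=[
    [0.6, 22, -58, -10, 0, 0, 0],
    [0.6, 44, -116, -20, 0, 0, 0],
    [0.6, 66, -174, -20, 0, 0, 0],
    [0.6, 88, -232, -20, 0, 0, 0],
    [0.6, 108, -290, -20, 0, 0, 0],
  ],
  squeeze=25,
)

```text
time: 6.08
position: [587.3, 257.1, 217.9]
orientation: [179.9, 0.1, -10.8]
ft_force: [0.6, 0.3, -0.5]
grip_width: 28.6
```

```bash
python3 go.py 620 308 200 -11
```

```text
6.1 [587.3 257.1 217.9] [ 1.799e+02  1.000e-01 -1.080e+01] grip 28.6 F [ 0.6  0.3 -0.5]
shift [ 22.7 -56.1  17.8] turn [0.1 0.1 0.2]
```

Request:
drive_tool(
  increments=[
    [0.6, 12, -28, 10, 0, 0, 0],
    [0.6, 23, -56, 18, 0, 0, 0],
    [0.6, 23, -56, 18, 0, 0, 0],
  ],
)

```text
time: 6.45
position: [619.5, 307.1, 198.2]
orientation: [179.9, 0.2, -10.7]
ft_force: [-0.0, -0.0, -0.8]
grip_width: 28.0
```

```bash
python3 - <<'E'
from h import *
im,c=look('w4',[('caddy',40),('brush',5),('ladybird_one',8)])
E
python3 go.py 620 308 130 -11
```

```text
caddy [(array([358., 210.]), 0.94, array([622.6, 267.1]))]
brush [(array([291., 402.]), 0.8, array([382.8, 386.7]))]
ladybird_one [(array([320., 285.]), 0.19, array([537.4, 320. ]))]
6.7 [619.6 305.2 201.8] [180.    0.  -10.8] grip 28.6 F [ 0.2 -0.5 -0.3]
shift [-0.1 -2.8 71.8] turn [0.  0.  0.2]
```

View pics/w4.png

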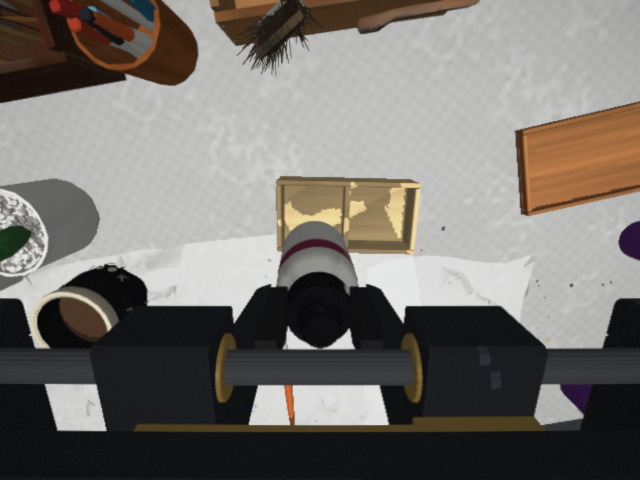

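Run:
```python
from h import *
c=dict(np.load('pics/w4.npz'))
P=lambda u,v,z:np.round(p2w(c,(u,v),z)[:2],1)
a,b,d=P(278,177,40),P(419,182,40),P(412,254,40)
print(a,b,d,'centre',(a+d)/2,'yaw',np.degrees(np.arctan2(*(a-b)))*-1,np.linalg.norm(a-b),np.linalg.norm(b-d))
print('mug',P(75,330,90),P(110,310,90),'planter',P(45,250,100), 'tray corners',P(518,131,15),P(527,214,15))
```

```text
[667.5 336.5] [638.  205.8] [567.4 220.3] centre [617.45 278.4 ] yaw -12.718973525885987 133.98783526872876 72.0736428939179
mug [570.6 544.6] [584.  505.1] planter [650.1 531.5] tray corners [665.7  97.3] [579.4  90. ]
```

Request:
drive_tool(
  increments=[
    [0.6, 1, -3, 0, 0, 0, 0],
    [0.6, 1.5, -3.5, 30, 0, 0, 0],
    [0.6, 1.5, -3.5, 60, 0, 0, 0],
    [0.6, 1.5, -3.5, 80, 0, 0, 0],
    [0.6, 1.5, -3.5, 80, 0, 0, 0],
  ],
)

```text
time: 7.28
position: [621.4, 308.7, 120.5]
orientation: [179.9, 0.1, -10.8]
ft_force: [0.1, -0.2, -0.6]
grip_width: 28.1
```

```bash
python3 - <<'E'
from h import *
im,c=look('w5'); save(cv2.resize(im[120:420,180:500],None,fx=1.3,fy=1.3),'w5c')
c=bot.camera_params('side');t=bot.capture('side');u,v=w2p(c,[622,309,80]).astype(int);save(cv2.resize(t[v-65:v+65,u-65:u+65],None,fx=3,fy=3),'s5c')
a=cv2.imread('pics/w5c.png');b=cv2.imread('pics/s5c.png');cv2.imwrite('pics/c5.png',np.hstack([a[:390],b]))
E
python3 go.py 622 309 88 -11
```

```text
7.4 [622.4 309.2 122.8] [-1.80e+02 -1.00e-01 -1.08e+01] grip 28.5 F [ 0.4  0.5 -1.3]
shift [-0.4  0.3 34.8] turn [-0.  -0.1  0.2]
```

View pics/c5.png

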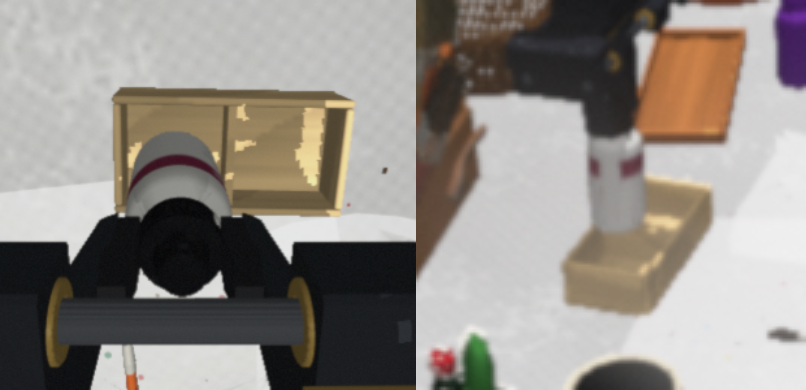

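Run:
```python
from h import *
c=dict(np.load('pics/w5.npz'))
P=lambda u,v,z:np.round(p2w(c,(180+u/1.3,120+v/1.3),z)[:2],1)
a,b,d,e=P(114,90,40),P(353,99,40),P(340,215,40),P(118,212,40)
print(a,b,d,e,'centre',(a+b+d+e)/4,'yaw',-np.degrees(np.arctan2(*(a-b))),np.linalg.norm(a-b),np.linalg.norm(b-d),np.linalg.norm(a-e))
```

```text
[668.1 337.3] [637.8 205.8] [568.2 219.3] [595.7 351.8] centre [617.45 278.55] yaw -12.975522442641275 134.94569278046635 70.89717906941 73.83772748399016
```

Request:
drive_tool(
  increments=[
    [0.6, 1.5, -2, 3, 0, 0, 0],
    [0.6, 1.5, -2, 15, 0, 0, 0],
    [0.6, 1.5, -2, 27, 0, 0, 0],
    [0.6, 1.5, -2, 32, 0, 0, 0],
    [0.6, 1.5, -2, 34, 0, 0, 0],
  ],
)

```text
time: 8.0
position: [623.7, 310.8, 87.0]
orientation: [180.0, 0.0, -10.8]
ft_force: [-0.0, -0.4, -0.2]
grip_width: 28.2
```

Request:
drive_tool(
  increments=[
    [0.6, 0, 0, 1, 0, 0, 0],
    [0.6, 0, 0, 2, 0, 0, 0],
  ],
)

```text
time: 8.25
position: [624.0, 310.9, 85.8]
orientation: [-180.0, -0.0, -10.8]
ft_force: [0.8, 0.9, -1.2]
grip_width: 28.5
```

Request:
drive_tool(
  increments=[
    [0.6, 0, 0, 1, 0, 0, 0],
    [0.6, 0, 0, 2, 0, 0, 0],
  ],
)

```text
time: 8.5
position: [623.9, 310.9, 83.6]
orientation: [-180.0, -0.0, -10.8]
ft_force: [0.3, -0.2, -0.8]
grip_width: 28.7
```

Request:
drive_tool(
  increments=[
    [0.6, 0, 0, 1, 0, 0, 0],
    [0.6, 0, 0, 1, 0, 0, 0],
  ],
)

```text
time: 8.75
position: [623.8, 310.9, 82.5]
orientation: [180.0, 0.0, -10.8]
ft_force: [0.6, 0.7, -1.7]
grip_width: 28.2
```

Request:
drive_tool(
  increments=[
    [0.6, 0, 0, 1, 0, 0, 0],
    [0.6, 0, 0, 2, 0, 0, 0],
    [0.6, 0, 0, 2, 0, 0, 0],
  ],
)

```text
time: 9.12
position: [623.8, 310.9, 80.4]
orientation: [180.0, 0.0, -10.8]
ft_force: [-0.1, 1.1, -1.6]
grip_width: 28.5
```

Run:
```python
from h import *
im,c=look('w6'); save(cv2.resize(im[120:420,180:500],None,fx=1.3,fy=1.3),'w5c')
c=bot.camera_params('side');t=bot.capture('side');u,v=w2p(c,[622,309,60]).astype(int);save(cv2.resize(t[v-50:v+50,u-50:u+50],None,fx=3.9,fy=3.9),'s5c')
a=cv2.imread('pics/w5c.png');b=cv2.imread('pics/s5c.png');cv2.imwrite('pics/c6.png',np.hstack([a[:390],b]))
```

```text
(no output)
```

View pics/c6.png

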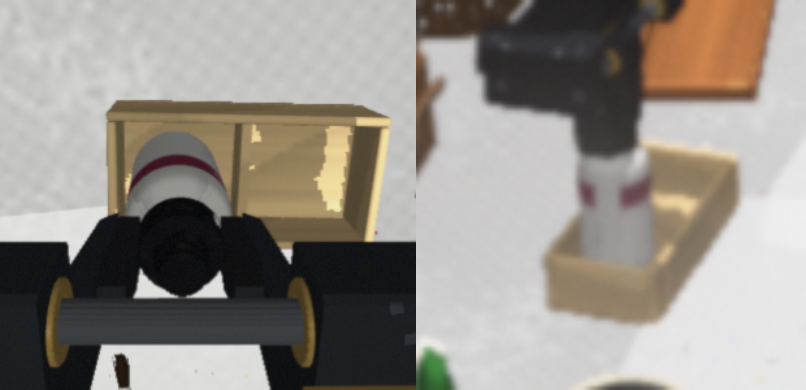

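Request:
drive_tool(
  increments=[
    [0.6, 0, 0, 1, 0, 0, 0],
    [0.6, 0, 0, 2, 0, 0, 0],
    [0.6, 0, 0, 2, 0, 0, 0],
  ],
)

```text
time: 9.6
position: [623.8, 310.9, 78.4]
orientation: [180.0, 0.0, -10.8]
ft_force: [0.1, -0.6, -0.9]
grip_width: 28.1
```

Request:
drive_tool(
  increments=[
    [0.6, 0, 0, 1, 0, 0, 0],
    [0.6, 0, 0, 2, 0, 0, 0],
    [0.6, 0, 0, 2, 0, 0, 0],
  ],
)

```text
time: 9.98
position: [623.8, 310.9, 76.4]
orientation: [180.0, 0.0, -10.8]
ft_force: [0.1, -0.1, -1.5]
grip_width: 28.3
```

Request:
drive_tool(
  increments=[
    [0.6, 0, 0, 1, 0, 0, 0],
    [0.6, 0, 0, 2, 0, 0, 0],
    [0.6, 0, 0, 2, 0, 0, 0],
  ],
)

```text
time: 10.35
position: [623.8, 310.9, 74.4]
orientation: [180.0, 0.0, -10.8]
ft_force: [-0.2, 1.2, -1.0]
grip_width: 28.5
```

```bash
python3 - <<'E'
from h import *
c=bot.camera_params('side'); u,v=w2p(c,[427,-10,150]).astype(int)
print('seen bottom',u-70+72,v-70+75.7)
for f in (115,120,125,130,135): print(f,w2p(c,[427,-10+20,f]))
t=bot.capture('side');save(t,'s7')
E
python3 go.py 624 311 70 -11
```

```text
seen bottom 343 212.7
115 [341.55241328 222.64019775]
120 [341.54952962 220.95652536]
125 [341.54661705 219.26807206]
130 [341.54367534 217.57482155]
135 [341.54070431 215.87675745]
10.4 [623.8 310.9  74.5] [180.    0.  -10.8] grip 28.2 F [-0.9  0.8 -1.4]
shift [ 0.2 -0.2  4.5] turn [0.  0.  0.2]
```

Request:
drive_tool(
  increments=[
    [0.6, 0, 0, 1, 0, 0, 0],
    [0.6, 0, 0, 3, 0, 0, 0],
    [0.6, 0, 0, 3, 0, 0, 0],
  ],
)

```text
time: 10.78
position: [623.7, 310.8, 71.3]
orientation: [180.0, 0.0, -10.8]
ft_force: [-0.4, 0.1, -1.0]
grip_width: 28.3
```

Request:
drive_tool(
  increments=[
    [0.6, 0, 0, 1, 0, 0, 0],
    [0.6, 0, 0, 2, 0, 0, 0],
    [0.6, 0, 0, 2, 0, 0, 0],
  ],
)

```text
time: 11.15
position: [623.8, 310.9, 69.5]
orientation: [180.0, 0.0, -10.8]
ft_force: [0.6, 0.2, -0.8]
grip_width: 28.1
```

Request:
drive_tool(
  increments=[
    [0.6, 0, 0, 1, 0, 0, 0],
    [0.6, 0, 0, 2, 0, 0, 0],
    [0.6, 0, 0, 2, 0, 0, 0],
  ],
)

```text
time: 11.52
position: [623.8, 310.8, 67.4]
orientation: [180.0, 0.0, -10.8]
ft_force: [-0.4, 1.3, -0.9]
grip_width: 28.6
```

Request:
drive_tool(
  increments=[
    [0.6, 0, 0, 1, 0, 0, 0],
    [0.6, 0, 0, 2, 0, 0, 0],
    [0.6, 0, 0, 2, 0, 0, 0],
  ],
)

```text
time: 11.9
position: [623.8, 310.9, 65.5]
orientation: [180.0, 0.0, -10.8]
ft_force: [-0.6, -0.5, -1.3]
grip_width: 28.1
```

Request:
drive_tool(
  increments=[
    [0.6, 0, 0, 1, 0, 0, 0],
    [0.6, 0, 0, 2, 0, 0, 0],
    [0.6, 0, 0, 2, 0, 0, 0],
  ],
)

```text
time: 12.28
position: [624.5, 311.1, 64.9]
orientation: [-179.9, -0.1, -10.8]
ft_force: [-0.0, -0.6, 6.7]
grip_width: 28.4
```

Request:
drive_tool(
  increments=[
    [0.6, 0, 0, 1, 0, 0, 0],
    [0.6, 0, 0, 2, 0, 0, 0],
    [0.6, 0, 0, 2, 0, 0, 0],
  ],
)

```text
time: 12.65
position: [625.3, 311.2, 64.7]
orientation: [-179.9, -0.3, -10.8]
ft_force: [-0.9, -0.5, 15.4]
grip_width: 28.5
```

Request:
drive_tool(
  increments=[
    [0.6, 0, 0, -3, 0, 0, 0],
    [0.2, 0, 0, -3, 0, 0, 0],
    [-0.2, 0, 0, -3, 0, 0, 0],
    [-0.6, 0, 0, -3, 0, 0, 0],
    [-0.8, 0, 0, -3, 0, 0, 0],
  ],
)

```text
time: 13.28
position: [623.8, 310.8, 64.3]
orientation: [180.0, 0.0, -10.8]
ft_force: [-0.2, 0.7, 0.2]
grip_width: 62.9
```

Request:
drive_tool(
  increments=[
    [-0.8, 0, 0, 0, 0, 0, 0],
    [-0.8, 0, 0, -40, 0, 0, 0],
    [-0.8, 0, 0, -90, 0, 0, 0],
    [-0.8, 0, 0, -120, 0, 0, 0],
    [-0.8, 0, 0, -120, 0, 0, 0],
  ],
)

```text
time: 13.9
position: [624.6, 311.2, 187.1]
orientation: [-179.9, -0.3, -10.8]
ft_force: [0.6, -0.1, -0.8]
grip_width: 79.1
```

```bash
python3 - <<'E'
from h import *
im,c=look('w7'); 
print('exp cap',w2p(c,[624.5,311,114]),'exp foot',w2p(c,[624.5,311,5]),w2p(c,[617.5,278.6,40]))
c=bot.camera_params('side');t=bot.capture('side');u,v=w2p(c,[622,309,60]).astype(int);b=cv2.resize(t[v-50:v+50,u-50:u+50],(390,390))
save(np.hstack([im[100:490,180:560],b[:380]]),'c7')
E
python3 go.py 422 383 150 84
```

```text
exp cap [318.87155084 246.07273811] exp foot [318.8585352 216.5783048] [353.74413698 224.82882286]
14.0 [623.4 310.7 183.3] [ 1.80e+02  1.00e-01 -1.08e+01] grip 79.0 F [-0.2 -0.5  0.2]
shift [-211.3  -33.4   33.6] turn [ -0.    0.1 -94.8]
```

View pics/c7.png

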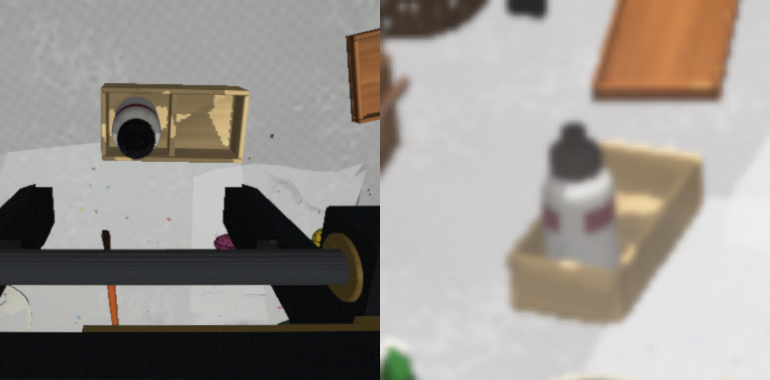

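```bash
python3 go.py 422 383 150 -6
```

```text
14.0 [623.4 310.7 183.3] [ 1.80e+02  1.00e-01 -1.08e+01] grip 79.0 F [-0.2 -0.5  0.2]
shift [-211.3  -33.4   33.6] turn [ 0.   0.1 -4.8]
```

Request:
drive_tool(
  increments=[
    [-0.8, -53, -8, 0, 0, 0, -1],
    [-0.8, -106, -16, 10, 0, 0, -2],
    [-0.8, -160, -25, 20, 0, 0, -4],
    [-0.8, -211, -33, 34, 0, 0, -5],
    [-0.8, -211, -33, 34, 0, 0, -5],
  ],
)

```text
time: 14.62
position: [418.9, 383.1, 148.4]
orientation: [179.8, 0.3, -5.6]
ft_force: [0.5, -0.8, 0.7]
grip_width: 79.3
```

```bash
python3 - <<'E'
from h import *
im,c=look('w8',[('brush',5)])
hsv=cv2.cvtColor(im,cv2.COLOR_RGB2HSV); m=cv2.inRange(hsv,(2,120,80),(20,255,255)); m[300:]=0
k,lab,st,_=cv2.connectedComponentsWithStats(m)
for i in np.argsort(-st[1:,4])[:2]+1:
    ys,xs=np.nonzero(lab==i); W=np.array([p2w(c,(x,y),6)[:2] for x,y in zip(xs,ys)]); e,V=np.linalg.eigh(np.cov(W.T)); q=(W-W.mean(0))@V[:,1]
    print(st[i],W.mean(0),np.degrees(np.arctan2(V[1,1],V[0,1])),W[q.argmin()],W[q.argmax()])
E
python3 go.py 422 383 20 -6
```

```text
brush [(array([319., 208.]), 0.88, array([433. , 380.3]))]
[312 188  10 110 841] [404.7345445  385.72509273] 173.00700501749265 [451.71594515 377.80658607] [344.53042307 394.15999704]
14.7 [422.7 382.6 149.7] [ 1.799e+02  1.000e-01 -5.700e+00] grip 79.3 F [1.  0.5 0.5]
shift [ -0.6  -0.5 129.7] turn [0.1 0.1 0.3]
```

View pics/w8.png

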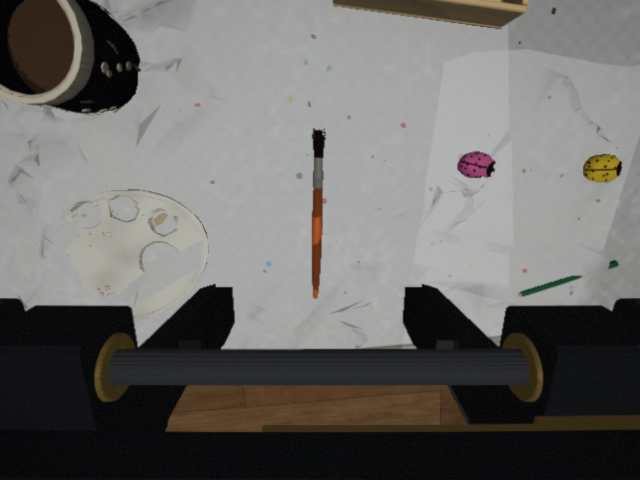

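Request:
drive_tool(
  increments=[
    [-0.6, 2, -1, 50, 0, 0, 1],
    [-0.4, 2, -1, 100, 0, 0, 1],
    [-0.3, 2, -1, 135, 0, 0, 1],
    [-0.3, 2, -1, 146, 0, 0, 1],
    [-0.3, 2, -1, 146, 0, 0, 1],
  ],
)

```text
time: 15.35
position: [425.7, 383.2, 4.5]
orientation: [180.0, 0.0, -6.8]
ft_force: [0.7, -0.4, 0.4]
grip_width: 57.5
```

Request:
drive_tool(
  increments=[
    [0.2, 0, 0, 0, 0, 0, 0],
    [0.6, 0, 0, 0, 0, 0, 0],
    [1, 0, 0, 0, 0, 0, 0],
    [1, 0, 0, 0, 0, 0, 0],
    [1, 0, 0, 0, 0, 0, 0],
  ],
  squeeze=20,
)

```text
time: 15.98
position: [424.8, 383.5, 4.6]
orientation: [-180.0, -0.0, -6.8]
ft_force: [0.2, -0.3, 0.5]
grip_width: 9.4
```

Request:
drive_tool(
  increments=[
    [1, 0, 0, 0, 0, 0, 0],
    [1, 0, 0, -20, 0, 0, 0],
    [1, 0, 0, -60, 0, 0, 0],
    [1, 0, 0, -110, 0, 0, 0],
    [1, 0, 0, -150, 0, 0, 0],
  ],
)

```text
time: 16.6
position: [424.8, 383.6, 156.5]
orientation: [-180.0, -0.1, -6.8]
ft_force: [1.2, -0.3, -0.6]
grip_width: 0.6
```

```bash
python3 - <<'E'
from h import *
im,c=look('w9',[('brush',150)]);save(im[180:420,160:480],'w9c')
E
python3 go.py 624 -14 150 92.4
```

```text
brush [(array([322., 203.]), 0.66, array([467.4, 376.4]))]
16.7 [426.3 384.5 158.9] [-179.7   -0.4   -6.8] grip 0.4 F [1.3 0.5 0.2]
shift [243.2 372.5   8.7] turn [  0.1  -0.5 -99.2]
```

```bash
python3 - <<'E'
from h import *
im,c=look('w10',[('brush',5)])
hsv=cv2.cvtColor(im,cv2.COLOR_RGB2HSV); m=cv2.inRange(hsv,(2,120,80),(20,255,255)); m[300:]=0
k,lab,st,_=cv2.connectedComponentsWithStats(m)
for i in np.argsort(-st[1:,4])[:2]+1:
    ys,xs=np.nonzero(lab==i); W=np.array([p2w(c,(x,y),6)[:2] for x,y in zip(xs,ys)]); e,V=np.linalg.eigh(np.cov(W.T)); q=(W-W.mean(0))@V[:,1]
    print(st[i],W.mean(0),np.degrees(np.arctan2(V[1,1],V[0,1])),W[q.argmin()],W[q.argmax()])
E
python3 go.py 425 383.5 1 -7
```

```text
brush [(array([324., 211.]), 0.71, array([436.6, 378.1]))]
[316 197   9  90 691] [408.90794072 385.24825342] 173.0264947583181 [450.61734379 376.88090745] [361.04186346 392.2513564 ]
16.8 [424.7 383.5 154.6] [-180.    -0.    -6.8] grip 0.8 F [ 0.3  0.2 -0.3]
shift [  0.2  -0.  153.6] turn [-0.  -0.   0.2]
```

Request:
drive_tool(
  increments=[
    [-0.5, 0, 0, 50, 0, 0, 0],
    [-0.5, 0, 0, 100, 0, 0, 0],
    [-0.4, 0, 0, 140, 0, 0, 0],
    [-0.4, 0, 0, 151, 0, 0, 0],
    [-0.4, 0, 0, 153, 0, 0, 0],
  ],
)

```text
time: 17.42
position: [424.7, 383.5, 1.3]
orientation: [180.0, 0.0, -6.8]
ft_force: [-0.5, -0.0, -0.2]
grip_width: 48.5
```

Request:
drive_tool(
  increments=[
    [0.2, 0, 0, 0.5, 0, 0, 0],
    [0.6, 0, 0, 0.5, 0, 0, 0],
    [1, 0, 0, 0.5, 0, 0, 0],
    [1, 0, 0, 0.5, 0, 0, 0],
    [1, 0, 0, 0.5, 0, 0, 0],
  ],
  squeeze=15,
)

```text
time: 18.05
position: [424.8, 383.5, 1.2]
orientation: [-180.0, -0.0, -6.8]
ft_force: [-0.2, 0.4, -0.5]
grip_width: 2.5
```

Request:
drive_tool(
  increments=[
    [1, 0, 0, 0, 0, 0, 0],
    [1, 0, 0, -3, 0, 0, 0],
    [1, 0, 0, -10, 0, 0, 0],
    [1, 0, 0, -20, 0, 0, 0],
    [1, 0, 0, -20, 0, 0, 0],
  ],
)

```text
time: 18.68
position: [425.3, 383.8, 22.2]
orientation: [-179.9, -0.1, -6.8]
ft_force: [0.0, 0.7, 0.1]
grip_width: 0.4
```

Request:
drive_tool(
  increments=[
    [-0.4, 0, 0, -50, 0, 0, 0],
    [-0.4, 0, 0, -100, 0, 0, 0],
    [-0.4, 0, 0, -130, 0, 0, 0],
    [-0.4, 0, 0, -130, 0, 0, 0],
  ],
)

```text
time: 19.18
position: [425.5, 384.0, 153.1]
orientation: [-179.8, -0.2, -6.8]
ft_force: [0.5, 0.3, -0.7]
grip_width: 38.4
```

Run:
```python
from h import *
im,c=look('w11',[('brush',5)]); s=bot.state(); print(w2p(c,[425,383.5,1]))
c=bot.camera_params('side');t=bot.capture('side');u,v=w2p(c,[425,383,20]).astype(int);b=cv2.resize(t[v-60:v+60,u-60:u+60],(360,360))
save(np.hstack([im[90:450,140:560],b]),'c11')
```

```text
brush [(array([320., 215.]), 0.76, array([433.6, 381.4]))]
[319.23079264 223.06779368]
```

View pics/c11.png

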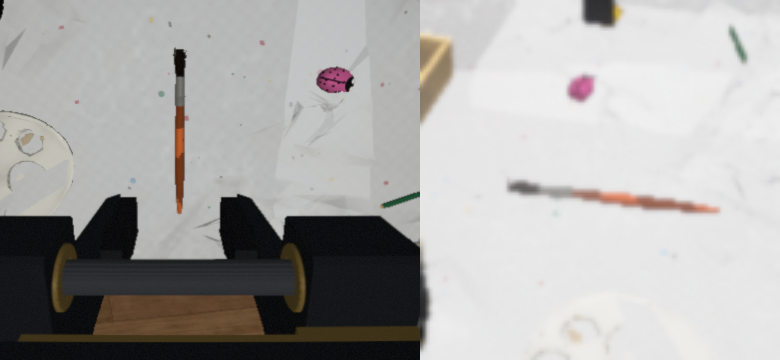

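Run:
```python
from h import *
c=bot.camera_params('wrist'); s=bot.state(); A=Rm(s['orientation'])
for z in (-30,-19,-10,0,10):
  for x in (-9,9): print(z,x,[np.round(w2p(c,s['position']+A@np.array([x,y,z])),0) for y in (-19.2,19.2)])
print(s['grip_width'])
im=cv2.imread('pics/w11.png');cv2.imwrite('pics/w11c.png',cv2.resize(im[260:400,220:420],None,fx=4,fy=4))
```

```text
-30 -9 [array([277., 328.]), array([360., 328.])]
-30 9 [array([276., 292.]), array([362., 292.])]
-19 -9 [array([280., 317.]), array([358., 317.])]
-19 9 [array([278., 283.]), array([359., 283.])]
-10 -9 [array([281., 308.]), array([356., 308.])]
-10 9 [array([280., 276.]), array([357., 276.])]
0 -9 [array([283., 300.]), array([354., 300.])]
0 9 [array([282., 269.]), array([355., 269.])]
10 -9 [array([285., 292.]), array([352., 292.])]
10 9 [array([284., 262.]), array([353., 262.])]
50.207573871902106
```

View pics/w11c.png

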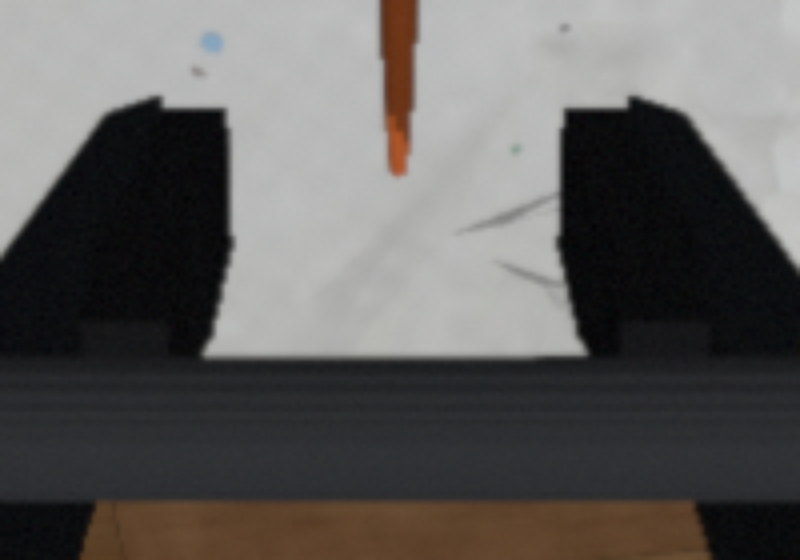

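Run:
```python
from h import *
for n,pos in (('w9',[426.3,384.5,158.9]),('w10',[424.7,383.5,154.6])):
    g=cv2.imread(f'pics/{n}.png',0); c=dict(np.load(f'pics/{n}.npz'))
    for col in (300,310,335,340): print(n,col,[int(r) for r in range(200,345) if (g[r,col]<45)!=(g[r-1,col]<45)])
    A=Rm([180,0,-6.8])
    for z in (-25,-20,-10,0): print(z,[np.round(w2p(c,np.array(pos)+A@np.array([x,0,z]))) for x in (-9,9)])
```

```text
w9 300 [285]
w9 310 [288]
w9 335 [288]
w9 340 [286]
-25 [array([316., 323.]), array([316., 287.])]
-20 [array([316., 318.]), array([316., 283.])]
-10 [array([316., 308.]), array([316., 275.])]
0 [array([316., 299.]), array([316., 268.])]
w10 300 [285]
w10 310 [288]
w10 335 [288]
w10 340 [286]
-25 [array([321., 321.]), array([321., 287.])]
-20 [array([321., 316.]), array([321., 283.])]
-10 [array([321., 307.]), array([321., 275.])]
0 [array([321., 299.]), array([321., 269.])]
```

Request:
drive_tool(
  increments=[
    [-0.3, 0, 0, 50, 0, 0, 0],
    [-0.3, 0, 0, 100, 0, 0, 0],
    [-0.3, 0, 0, 145, 0, 0, 0],
    [-0.3, 0, 0, 161, 0, 0, 0],
    [-0.3, 0, 0, 161, 0, 0, 0],
  ],
)

```text
time: 19.95
position: [424.5, 383.3, -10.6]
orientation: [179.9, 0.1, -6.8]
ft_force: [0.3, 0.7, 0.1]
grip_width: 57.0
```

Request:
drive_tool(
  increments=[
    [-0.3, 0, 0, 3, 0, 0, 0],
    [-0.3, 0, 0, 3, 0, 0, 0],
  ],
)

```text
time: 20.2
position: [425.2, 383.8, -11.9]
orientation: [-179.9, -0.1, -6.8]
ft_force: [-0.7, 0.8, 0.6]
grip_width: 57.2
```

Request:
drive_tool(
  increments=[
    [-0.3, 0, 0, 3, 0, 0, 0],
    [-0.3, 0, 0, 3, 0, 0, 0],
  ],
)

```text
time: 20.45
position: [424.8, 383.5, -15.8]
orientation: [-180.0, -0.0, -6.8]
ft_force: [-0.3, 0.9, -0.0]
grip_width: 57.4
```

Request:
drive_tool(
  increments=[
    [-0.3, 0, 0, 2, 0, 0, 0],
    [-0.3, 0, 0, 2, 0, 0, 0],
  ],
)

```text
time: 20.7
position: [424.7, 383.5, -18.1]
orientation: [180.0, 0.0, -6.8]
ft_force: [-0.5, 0.4, -0.9]
grip_width: 57.3
```

Request:
drive_tool(
  increments=[
    [-0.3, 0, 0, 1, 0, 0, 0],
    [-0.3, 0, 0, 1.5, 0, 0, 0],
  ],
)

```text
time: 20.95
position: [424.8, 383.5, -19.5]
orientation: [180.0, 0.0, -6.8]
ft_force: [-0.7, -0.0, 0.1]
grip_width: 57.2
```

Request:
drive_tool(
  increments=[
    [-0.3, 0, 0, 1, 0, 0, 0],
    [-0.3, 0, 0, 1.5, 0, 0, 0],
  ],
)

```text
time: 21.2
position: [424.8, 383.5, -21.0]
orientation: [180.0, 0.0, -6.8]
ft_force: [1.1, -0.2, -0.5]
grip_width: 57.1
```

Request:
drive_tool(
  increments=[
    [-0.3, 0, 0, 1, 0, 0, 0],
    [-0.3, 0, 0, 1.5, 0, 0, 0],
  ],
)

```text
time: 21.45
position: [424.8, 383.5, -22.5]
orientation: [180.0, 0.0, -6.8]
ft_force: [0.6, -0.2, -0.6]
grip_width: 57.4
```

Request:
drive_tool(
  increments=[
    [-0.3, 0, 0, 1, 0, 0, 0],
    [-0.3, 0, 0, 1.5, 0, 0, 0],
  ],
)

```text
time: 21.7
position: [424.8, 383.5, -24.0]
orientation: [180.0, 0.0, -6.8]
ft_force: [0.1, 0.6, 0.5]
grip_width: 57.2
```

Request:
drive_tool(
  increments=[
    [0.3, 0, 0, 0, 0, 0, 0],
    [0.8, 0, 0, 0, 0, 0, 0],
    [0.9, 0, 0, 0, 0, 0, 0],
    [1, 0, 0, 0, 0, 0, 0],
    [1, 0, 0, 0, 0, 0, 0],
  ],
)

```text
time: 22.32
position: [424.8, 383.5, -23.9]
orientation: [-180.0, -0.0, -6.8]
ft_force: [-0.5, 0.2, 0.6]
grip_width: 9.8
```

Request:
drive_tool(
  increments=[
    [1, 0, 0, 0, 0, 0, 0],
    [1, 0, 0, 0, 0, 0, 0],
    [1, 0, 0, 0, 0, 0, 0],
  ],
)

```text
time: 22.7
position: [424.8, 383.5, -23.9]
orientation: [180.0, -0.0, -6.8]
ft_force: [0.7, -1.2, -0.5]
grip_width: 9.0
```

Held at 9 mm. Lift and head for the tray.

Request:
drive_tool(
  increments=[
    [1, 0, 0, -10, 0, 0, 0],
    [1, 0, 0, -50, 0, 0, 0],
    [1, 0, 0, -100, 0, 0, 0],
    [1, 0, 0, -150, 0, 0, 0],
    [1, 0, 0, -174, 0, 0, 0],
  ],
)

```text
time: 23.32
position: [425.3, 383.9, 153.7]
orientation: [-179.8, -0.2, -6.8]
ft_force: [0.4, 0.9, -1.0]
grip_width: 9.2
```

```bash
python3 go.py 624 -14 150 92.4
```

```text
23.3 [425.3 383.9 153.7] [-179.8   -0.2   -6.8] grip 9.2 F [ 0.4  0.9 -1. ]
shift [244.2 371.7   3.6] turn [  0.1  -0.3 -99.2]
```

Request:
drive_tool(
  increments=[
    [1, 24, 37, 0, 0, 0, -10],
    [1, 48, 74, 0, 0, 0, -20],
    [1, 73, 111, 0, 0, 0, -30],
    [1, 97, 148, 0, 0, 0, -40],
    [1, 122, 186, 0, 0, 0, -50],
  ],
)

```text
time: 23.95
position: [524.4, 183.1, 150.8]
orientation: [180.0, -0.0, 43.6]
ft_force: [0.3, 0.8, 0.8]
grip_width: 9.6
```

```bash
python3 go.py 624 -14 150 92.4
```

```text
23.9 [524.4 183.1 150.8] [180.   -0.   43.6] grip 9.6 F [0.3 0.8 0.8]
shift [-63.7 211.5   0.9] turn [  0.   -0.  -48.8]
```

Request:
drive_tool(
  increments=[
    [1, -13, 42, 0, 0, 0, -10],
    [1, -26, 85, 0, 0, 0, -20],
    [1, -40, 128, 0, 0, 0, -30],
    [1, -52, 170, 0, 0, 0, -40],
    [1, -64, 211, 0, 0, 0, -49],
  ],
)

```text
time: 24.58
position: [622.3, -14.5, 150.8]
orientation: [180.0, 0.0, 92.5]
ft_force: [0.3, 0.1, -0.7]
grip_width: 9.3
```

Request:
drive_tool(
  increments=[
    [1, 0, 0, 0, 0, 0, 0],
    [1, 0, 0, 0, 0, 0, 0],
  ],
)

```text
time: 24.82
position: [621.5, -12.6, 150.4]
orientation: [-180.0, -0.0, 92.1]
ft_force: [0.0, 0.6, 0.5]
grip_width: 9.2
```

```bash
python3 - <<'E'
from h import *
look('w12',[('brush',175),('brush_tray',5)])
c=dict(np.load('pics/w12.npz'))
# tray corners expected for centre (624,-14) yaw 2.4 at z=15
Rz=R.from_euler('z',2.4,degrees=True).as_matrix()
print([np.round(w2p(c,np.array([624,-14,15])+Rz@np.array([a*45,b*105,0]))) for a,b in ((1,1),(1,-1),(-1,-1),(-1,1))])
E
python3 go.py 624 -14 0 92.4
```

```text
brush [(array([318., 246.]), 0.83, array([621.2,  15.4])), (array([143., 418.]), 0.72, array([532.3, -82.7]))]
brush_tray [(array([331., 192.]), 0.66, array([632.5,  17. ]))]
[array([374., 104.]), array([365., 328.]), array([276., 329.]), array([266., 104.])]
25.0 [621.5 -12.  150.4] [180.   -0.   92.3] grip 9.3 F [-0.4  0.4 -0.1]
shift [ -2.1   2.4 150.4] turn [ 0.  -0.  -0.1]
```

View pics/w12.png

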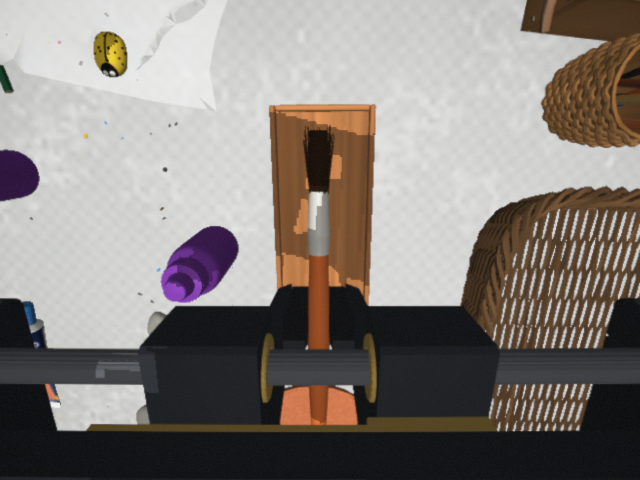

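Run:
```python
from h import *
c=bot.camera_params('top')
T=lambda u,v,z:np.round(p2w(c,(110+(u+.5)/1.95-.5,130+(v+.5)/1.95-.5),z),1)[:2]
print(T(436,0,60),T(615,0,60),T(436,0,0),T(615,0,0))
c=bot.camera_params('wrist')
for z in (0,60,100): print(z,[np.round(p2w(c,p,z)[:2]) for p in ((466,300),(495,230),(570,190))])
a=cv2.imread('pics/top0.png');cv2.imwrite('pics/t0b.png',cv2.resize(a[40:210,230:500],None,fx=2.9,fy=2.9,interpolation=cv2.INTER_CUBIC))
```

```text
[749. -39.] [ 747.8 -248.3] [771.8 -41.9] [ 770.6 -262.2]
0 [array([777., -89.]), array([794., -14.]), array([858.,  28.])]
60 [array([748., -61.]), array([761.,   0.]), array([813.,  34.])]
100 [array([728., -42.]), array([739.,   9.]), array([784.,  38.])]
```

View pics/t0b.png

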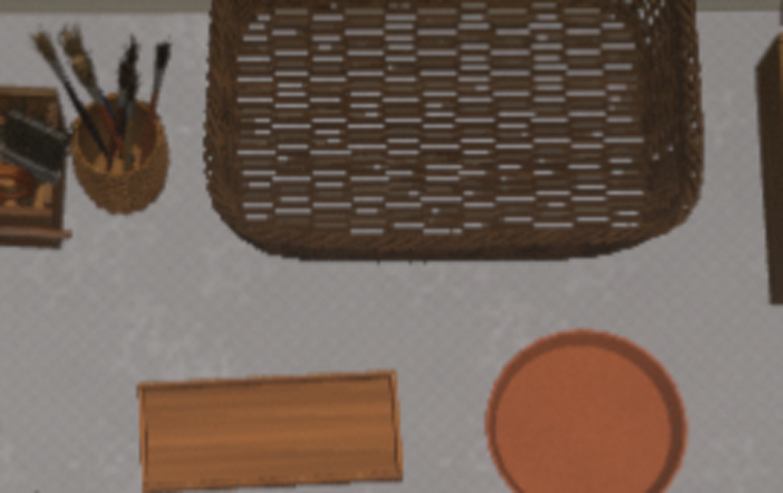

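```bash
python3 go.py 628 -4 30 75.4
```

```text
25.0 [621.5 -12.  150.4] [180.   -0.   92.3] grip 9.3 F [-0.4  0.4 -0.1]
shift [  7.8   6.8 120.4] turn [ 0.  -0.  16.9]
```

Request:
drive_tool(
  increments=[
    [1, 8, -6, 10, 0, 0, 8],
    [1, 8, -6, 40, 0, 0, 17],
    [1, 8, -6, 80, 0, 0, 17],
    [1, 8, -6, 120, 0, 0, 17],
    [1, 8, -6, 120, 0, 0, 17],
  ],
)

```text
time: 25.6
position: [613.9, -4.3, 28.0]
orientation: [-179.7, 0.0, 75.3]
ft_force: [-0.4, 0.1, -0.1]
grip_width: 9.3
```

```bash
python3 go.py 628 -4 -18 75.4
```

```text
25.6 [613.9  -4.3  28. ] [-179.7    0.    75.3] grip 9.3 F [-0.4  0.1 -0.1]
shift [ 3.9 13.8 46. ] turn [-0.3  0.  -0.1]
```

Request:
drive_tool(
  increments=[
    [1, 4, 14, 0, 0, 0, 0],
    [1, 4, 14, 0, 0, 0, 0],
    [1, 4, 14, 20, 0, 0, 0],
    [1, 4, 14, 40, 0, 0, 0],
    [1, 4, 14, 43, 0, 0, 0],
  ],
)

```text
time: 26.22
position: [629.5, -4.8, -12.8]
orientation: [-179.9, 0.0, 75.2]
ft_force: [0.6, -0.2, 0.9]
grip_width: 9.3
```

Request:
drive_tool(
  increments=[
    [1, 0, 0, 1, 0, 0, 0],
    [1, 0, 0, 2, 0, 0, 0],
    [1, 0, 0, 2, 0, 0, 0],
  ],
)

```text
time: 26.6
position: [630.4, -5.1, -14.4]
orientation: [180.0, -0.0, 75.2]
ft_force: [0.6, 0.1, 0.5]
grip_width: 8.9
```

Request:
drive_tool(
  increments=[
    [1, 0, -2, 1, 0, 0, 0],
    [1, 0, -3, 3, 0, 0, 0],
    [1, 0, -3, 4, 0, 0, 0],
    [1, 0, -3, 4, 0, 0, 0],
  ],
)

```text
time: 27.1
position: [627.2, -4.3, -18.9]
orientation: [-180.0, -0.0, 75.2]
ft_force: [-0.6, 0.3, 0.2]
grip_width: 9.1
```

Request:
drive_tool(
  increments=[
    [0.7, 0, 0, 0, 0, 0, 0],
    [0.5, 0, 0, 0, 0, 0, 0],
    [0.4, 0, 0, 0, 0, 0, 0],
    [0.4, 0, 0, -10, 0, 0, 0],
    [0.4, 0, 0, -40, 0, 0, 0],
  ],
)

```text
time: 27.72
position: [626.5, -4.2, 20.8]
orientation: [-179.8, 0.0, 75.2]
ft_force: [-0.8, 0.1, -0.5]
grip_width: 26.4
```

Request:
drive_tool(
  increments=[
    [0.4, 0, 0, -40, 0, 0, 0],
    [0.4, 0, 0, -80, 0, 0, 0],
    [0.0, -30, 0, -130, 0, 0, 0],
    [-0.4, -60, 0, -140, 0, 0, 0],
    [-0.4, -60, 0, -140, 0, 0, 0],
  ],
)

```text
time: 28.35
position: [612.0, -63.8, 162.7]
orientation: [179.8, 0.0, 75.1]
ft_force: [-0.5, 0.2, -0.0]
grip_width: 54.3
```

```bash
python3 - <<'E'
from h import *
im,c=look('w13',[('brush',8),('brush_tray',10)])
hsv=cv2.cvtColor(im,cv2.COLOR_RGB2HSV)
bot.capture('top'); c=bot.camera_params('top')
for l,z in (('brush',10),('brush_tray',10)): print(l,[(p2w(c,np.array(d['point'])*[640,480],z)[:2].round(),d['confidence']) for d in bot.find_in('top',l)[:2]])
save(im[60:440],'w13c')
E
python3 go.py 461.4 -128 100 -10
```

```text
brush [(array([319., 147.]), 0.91, array([631.2,   2.5]))]
brush_tray [(array([313., 151.]), 0.65, array([6.257e+02, 3.000e-01]))]
brush [(array([644.,  54.]), 0.46)]
brush_tray [(array([614.,  63.]), 0.81)]
28.6 [611.9 -61.4 160.4] [-179.9   -0.    75.3] grip 61.7 F [ 1.  -0.1  0.2]
shift [-102.6 -128.6   60.6] turn [-0.1  0.  85.3]
```

View pics/w13c.png

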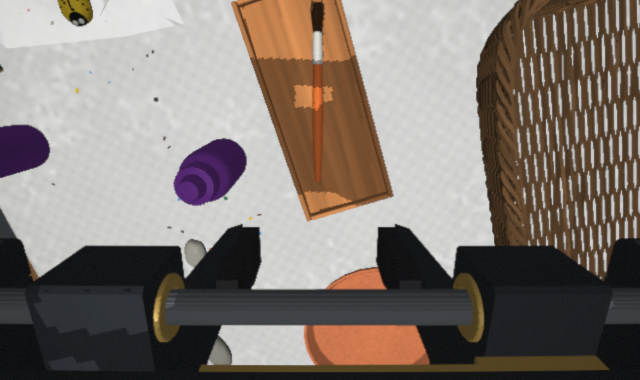

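```bash
python3 - <<'E'
from h import *
c=dict(np.load('pics/w13.npz')); print('brush tip',p2w(c,(318,62),8)[:2],'handle end',p2w(c,(317,242),8)[:2],'tray corner',p2w(c,(312,280),15)[:2],p2w(c,(392,254),15)[:2])
E
python3 go.py 461.4 -128 100 80
```

```text
brush tip [648.8470184   70.65424037] handle end [606.37579841 -84.62459172] tray corner [ 591.86082612 -119.53465395] [ 674.56204788 -113.41915881]
28.6 [611.9 -61.4 160.4] [-179.9   -0.    75.3] grip 61.7 F [ 1.  -0.1  0.2]
shift [-102.6 -128.6   60.6] turn [-0.1 -0.  -4.7]
```

Request:
drive_tool(
  increments=[
    [-0.4, -34, -43, 0, 0, 0, -2],
    [-0.4, -68, -86, 0, 0, 0, -5],
    [-0.4, -103, -129, 20, 0, 0, -5],
    [-0.4, -103, -129, 60, 0, 0, -5],
    [-0.4, -103, -129, 60, 0, 0, -5],
  ],
)

```text
time: 29.28
position: [459.8, -128.3, 99.6]
orientation: [-179.7, -0.1, 80.2]
ft_force: [-0.1, 0.2, 0.6]
grip_width: 61.6
```

```bash
cat >> h.py <<'E'
def stone(c,im,x,y,z=6,hw=40):
    u,v=w2p(c,[x,y,z]).astype(int); g=cv2.GaussianBlur(im,(5,5),0)[v-hw:v+hw,u-hw:u+hw,1]
    t,m=cv2.threshold(g,0,255,cv2.THRESH_BINARY_INV|cv2.THRESH_OTSU); k,lab=cv2.connectedComponents(m); ys,xs=np.nonzero(lab==lab[hw,hw])
    W=np.array([p2w(c,(a+u-hw,b+v-hw),z)[:2] for a,b in zip(xs,ys)]); e,V=np.linalg.eigh(np.cov(W.T))
    print(W.mean(0).round(1),'axis',np.degrees(np.arctan2(V[1,1],V[0,1])).round(1)%180,np.sqrt(e)*4,(u,v))
E
python3 - <<'E'
from h import *
im,c=look('w14',[('stone_short',6)]); stone(c,im,461.4,-128)
E
python3 go.py 461.4 -128 -22 80
```

```text
stone_short [(array([319., 239.]), 0.89, array([ 460.7, -129.3]))]
[ 461.3 -127.8] axis 80.9 [23.63913502 33.96906012] (np.int64(319), np.int64(236))
29.4 [ 461.8 -128.9  101.8] [180.    0.   80.3] grip 62.0 F [ 0.5 -0.7 -0.2]
shift [  0.9  -0.6 123.8] turn [0.  0.  0.3]
```

Excellent agreement. Descend and grip.

Request:
drive_tool(
  increments=[
    [-0.4, 1, -0.5, 40, 0, 0, 0],
    [-0.4, 1, -0.5, 80, 0, 0, 0],
    [-0.4, 1, -0.5, 110, 0, 0, 0],
    [-0.4, 1, -0.5, 121, 0, 0, 0],
    [-0.4, 1, -0.5, 124, 0, 0, 0],
  ],
)

```text
time: 30.0
position: [461.5, -128.1, -22.4]
orientation: [179.9, 0.0, 80.3]
ft_force: [-0.3, -0.7, 0.7]
grip_width: 61.8
```

Request:
drive_tool(
  increments=[
    [0.0, 0, 0, 0, 0, 0, 0],
    [0.8, 0, 0, 0, 0, 0, 0],
    [0.8, 0, 0, 0, 0, 0, 0],
    [0.8, 0, 0, 0, 0, 0, 0],
    [0.8, 0, 0, 0, 0, 0, 0],
  ],
  squeeze=20,
)

```text
time: 30.62
position: [460.7, -128.0, -22.7]
orientation: [180.0, 0.0, 80.2]
ft_force: [-1.1, 0.2, 3.0]
grip_width: 20.9
```

Request:
drive_tool(
  increments=[
    [0.8, 0, 0, 0, 0, 0, 0],
    [0.8, 0, 0, 0, 0, 0, 0],
    [0.8, 0, 0, -10, 0, 0, 0],
    [0.8, 0, 0, -50, 0, 0, 0],
    [0.8, 0, 0, -100, 0, 0, 0],
  ],
)

```text
time: 31.25
position: [460.1, -127.7, 78.1]
orientation: [-179.9, -0.0, 80.2]
ft_force: [0.6, 0.3, 0.5]
grip_width: 21.1
```

```bash
python3 go.py 625 -237 60 80
```

```text
31.2 [ 460.1 -127.7   78.1] [-179.9   -0.    80.2] grip 21.1 F [0.6 0.3 0.5]
shift [-79.7 181.1  17.7] turn [-0.1 -0.   0.2]
```

Request:
drive_tool(
  increments=[
    [0.8, -20, 45, -20, 0, 0, 0],
    [0.8, -40, 90, -20, 0, 0, 0],
    [0.8, -60, 135, -20, 0, 0, 0],
    [0.8, -78, 174, -20, 0, 0, 0],
    [0.8, -78, 174, -20, 0, 0, 0],
  ],
)

```text
time: 31.88
position: [619.9, -235.6, 96.5]
orientation: [180.0, 0.0, 80.2]
ft_force: [-0.3, 0.9, -0.3]
grip_width: 21.2
```

```bash
python3 - <<'E'
from h import *
im,c=look('w15',[('dish',10)])
hsv=cv2.cvtColor(im,cv2.COLOR_RGB2HSV); m=cv2.inRange(hsv,(2,110,90),(14,255,255)); m[:, :120]=0
k,lab,st,_=cv2.connectedComponentsWithStats(m)
for i in np.argsort(-st[1:,4])[:3]+1:
    cs,_=cv2.findContours((lab==i).astype(np.uint8),cv2.RETR_EXTERNAL,cv2.CHAIN_APPROX_NONE); h=cv2.convexHull(max(cs,key=cv2.contourArea))[:,0]
    W=np.array([p2w(c,p,18)[:2] for p in h],np.float32); print(st[i],cv2.minEnclosingCircle(W))
bot.capture('top'); t=bot.camera_params('top')
print([(p2w(t,np.array(d['point'])*[640,480],10)[:2].round(),d['confidence']) for d in bot.find_in('top','dish')[:2]])
E
python3 go.py 618 -240 -10 80
```

```text
dish [(array([333., 243.]), 0.66, array([ 631.6, -240.5]))]
[  228   174   208   142 20131] ((625.931640625, -266.44573974609375), 80.86791229248047)
[  217     0   151    89 10230] ((629.390625, -91.93231201171875), 50.6937370300293)
[292 326  54  24 704] ((606.4229125976562, -319.112548828125), 23.092884063720703)
[(array([627.,  -4.]), 0.33)]
32.1 [ 618.1 -233.6   97.4] [-180.    -0.    80.2] grip 21.0 F [-0.6  0.  -1. ]
shift [ -6.3   1.  107.4] turn [-0.  -0.   0.2]
```

Request:
drive_tool(
  increments=[
    [0.8, -5, 1, 30, 0, 0, 0],
    [0.8, -5, 1, 70, 0, 0, 0],
    [0.8, -5, 1, 100, 0, 0, 0],
    [0.8, -5, 1, 112, 0, 0, 0],
    [0.8, -5, 1, 114, 0, 0, 0],
  ],
)

```text
time: 32.7
position: [618.9, -239.2, -16.6]
orientation: [-180.0, -0.0, 80.2]
ft_force: [-0.6, 0.1, 0.5]
grip_width: 21.0
```

Request:
drive_tool(
  increments=[
    [0.8, 0, 0, 0.5, 0, 0, 0],
    [0.3, 0, 0, 0.5, 0, 0, 0],
    [0.2, 0, 0, 0.5, 0, 0, 0],
    [0.2, 0, 0, 0.5, 0, 0, 0],
    [0.2, 0, 0, -10, 0, 0, 0],
  ],
)

```text
time: 33.33
position: [618.6, -239.2, -7.2]
orientation: [-179.9, -0.0, 80.2]
ft_force: [0.4, 0.2, 0.4]
grip_width: 35.4
```

Request:
drive_tool(
  increments=[
    [0.2, 0, 0, -50, 0, 0, 0],
    [0, 0, 0, -110, 0, 0, 0],
    [-0.4, 0, 0, -120, 0, 0, 0],
    [-0.4, 0, 0, -120, 0, 0, 0],
  ],
)

```text
time: 33.83
position: [619.0, -239.4, 113.5]
orientation: [180.0, 0.0, 80.2]
ft_force: [-0.4, 0.1, -0.9]
grip_width: 60.8
```

```bash
python3 - <<'E'
from h import *
im,c=look('w16',[('stone_short',11)])
hsv=cv2.cvtColor(im,cv2.COLOR_RGB2HSV); u,v=w2p(c,[619,-238,11]).astype(int); s=hsv[v-60:v+60,u-60:u+60,1]; ys,xs=np.nonzero(s<80); print(len(xs),p2w(c,(u-60+xs.mean(),v-60+ys.mean()),11)[:2],np.std(xs)*4,np.std(ys)*4)
E
python3 go.py 440.5 -252.3 100 102.4
```

```text
stone_short [(array([320., 235.]), 0.89, array([ 621.2, -240.6])), (array([118., 281.]), 0.4, array([ 443. , -250.7]))]
1432 [ 609.05374935 -219.42821047] 108.73972273000169 111.47345566405805
33.9 [ 618.3 -239.1  111.4] [-1.798e+02 -1.000e-01  8.020e+01] grip 61.6 F [ 0.2 -0.3 -0.8]
shift [ -43.2 -173.    11.8] turn [ -0.1  -0.1 -22.2]
```

Short stone is in the dish at (621,-240). Next the long stone.

Request:
drive_tool(
  increments=[
    [-0.5, -14, -57, 0, 0, 0, -8],
    [-0.5, -28, -115, 0, 0, 0, -16],
    [-0.5, -43, -173, 5, 0, 0, -22],
    [-0.5, -43, -173, 12, 0, 0, -22],
    [-0.5, -43, -173, 12, 0, 0, -22],
  ],
)

```text
time: 34.55
position: [441.3, -252.4, 100.1]
orientation: [-179.9, -0.1, 102.2]
ft_force: [-0.2, 0.0, -0.1]
grip_width: 65.9
```

```bash
python3 - <<'E'
from h import *
im,c=look('w17',[('stone_long',6)]); stone(c,im,440.5,-252.3,hw=48)
E
python3 go.py 440.5 -252.3 -22 102.4
```

```text
stone_long [(array([318., 237.]), 0.79, array([ 442. , -252.1]))]
[ 440.4 -251.8] axis 103.4 [28.61279112 50.04502344] (np.int64(316), np.int64(236))
34.6 [ 442.2 -252.6  100.6] [-180.    -0.   102.2] grip 66.0 F [-0.6  0.1 -0.1]
shift [  0.6  -1.6 122.6] turn [-0.  -0.  -0.2]
```

Request:
drive_tool(
  increments=[
    [-0.5, 1, -1.5, 40, 0, 0, -1],
    [-0.5, 1, -1.5, 80, 0, 0, -1],
    [-0.5, 1, -1.5, 110, 0, 0, -1],
    [-0.5, 1, -1.5, 120, 0, 0, -1],
    [-0.5, 1, -1.5, 123, 0, 0, -1],
  ],
)

```text
time: 35.28
position: [440.2, -251.9, -22.0]
orientation: [180.0, 0.0, 103.3]
ft_force: [0.8, 0.9, -0.1]
grip_width: 66.0
```

Request:
drive_tool(
  increments=[
    [0.0, 0, 0, 0, 0, 0, 0],
    [0.7, 0, 0, 0, 0, 0, 0],
    [0.7, 0, 0, 0, 0, 0, 0],
    [0.7, 0, 0, 0, 0, 0, 0],
    [0.7, 0, 0, 0, 0, 0, 0],
  ],
)

```text
time: 35.9
position: [439.6, -251.9, -21.7]
orientation: [180.0, 0.0, 103.2]
ft_force: [-0.7, 0.5, 2.2]
grip_width: 25.7
```

Request:
drive_tool(
  increments=[
    [0.7, 0, 0, 0, 0, 0, 0],
    [0.7, 0, 0, 0, 0, 0, 0],
    [0.7, 0, 0, -10, 0, 0, 0],
    [0.7, 0, 0, -50, 0, 0, 0],
    [0.7, 0, 0, -100, 0, 0, 0],
  ],
)

```text
time: 36.52
position: [439.1, -251.4, 79.0]
orientation: [-179.9, -0.1, 103.2]
ft_force: [1.1, -1.2, 0.3]
grip_width: 26.5
```

```bash
python3 go.py 620 -292 97 90
```

```text
36.5 [ 439.1 -251.4   79. ] [-1.799e+02 -1.000e-01  1.032e+02] grip 26.5 F [ 1.1 -1.2  0.3]
shift [-80.9 166.8 -18.3] turn [-0.1 -0.1 13.2]
```

Request:
drive_tool(
  increments=[
    [0.7, -20, 42, -18, 0, 0, 4],
    [0.7, -40, 84, -18, 0, 0, 8],
    [0.7, -60, 126, -18, 0, 0, 13],
    [0.7, -81, 167, -18, 0, 0, 13],
    [0.7, -81, 167, -18, 0, 0, 13],
  ],
)

```text
time: 37.15
position: [622.3, -292.4, 95.3]
orientation: [180.0, -0.0, 90.3]
ft_force: [-0.4, 0.4, -0.7]
grip_width: 26.6
```

```bash
python3 go.py 620 -292 -17 90
```

```text
37.1 [ 622.3 -292.4   95.3] [180.   -0.   90.3] grip 26.6 F [-0.4  0.4 -0.7]
shift [  0.4  -2.3 112.3] turn [ 0.  -0.   0.3]
```

Request:
drive_tool(
  increments=[
    [0.7, 0, -1, 40, 0, 0, 0],
    [0.7, 0, -1, 80, 0, 0, 0],
    [0.7, 0, -1, 105, 0, 0, 0],
    [0.7, 0, -1, 111, 0, 0, 0],
    [0.7, 0, -1, 113, 0, 0, 0],
  ],
)

```text
time: 37.78
position: [619.6, -292.7, -16.0]
orientation: [180.0, 0.0, 90.2]
ft_force: [0.1, -0.3, -0.3]
grip_width: 25.7
```

Request:
drive_tool(
  increments=[
    [0.7, 0, 0, 0.5, 0, 0, 0],
    [0.2, 0, 0, 0.5, 0, 0, 0],
    [0.1, 0, 0, 0.5, 0, 0, 0],
    [0.1, 0, 0, 0.5, 0, 0, 0],
    [0.1, 0, 0, -10, 0, 0, 0],
  ],
)

```text
time: 38.4
position: [619.3, -292.2, -7.2]
orientation: [-179.9, -0.1, 90.2]
ft_force: [0.5, -0.2, 0.1]
grip_width: 39.4
```

Request:
drive_tool(
  increments=[
    [0.1, 0, 0, -50, 0, 0, 0],
    [0, 0, 0, -110, 0, 0, 0],
    [-0.4, 0, 0, -150, 0, 0, 0],
    [-0.9, 0, 0, -180, 0, 0, 0],
    [-0.9, 0, 0, -180, 0, 0, 0],
  ],
)

```text
time: 39.02
position: [620.4, -292.9, 176.3]
orientation: [179.7, 0.2, 90.2]
ft_force: [-0.5, -0.3, 0.4]
grip_width: 72.0
```

```bash
python3 - <<'E'
from h import *
im,c=look('w18',[('stone_short',11),('stone_long',12),('bottle_red',60)])
E
python3 go.py 436 -378 150 79
```

```text
stone_short [(array([317., 165.]), 0.72, array([ 620.1, -241.7]))]
stone_long [(array([315., 218.]), 0.92, array([ 618.7, -292.6]))]
bottle_red [(array([149., 300.]), 0.95, array([ 466.1, -360.1]))]
39.2 [ 619.2 -292.1  171.5] [-1.799e+02 -1.000e-01  9.020e+01] grip 83.5 F [-0.4  0.2 -0.1]
shift [ -85.2 -183.5   21.8] turn [-0.1 -0.1 11.2]
```

Request:
drive_tool(
  increments=[
    [-1, -28, -60, 0, 0, 0, 4],
    [-1, -56, -120, 0, 0, 0, 8],
    [-1, -85, -183, 10, 0, 0, 11],
    [-1, -85, -183, 20, 0, 0, 11],
    [-1, -85, -183, 20, 0, 0, 11],
  ],
)

```text
time: 39.85
position: [436.5, -377.9, 151.7]
orientation: [-179.9, -0.1, 79.2]
ft_force: [0.3, -0.2, 0.4]
grip_width: 88.0
```

```bash
python3 - <<'E'
from h import *
im,c=look('w19',[('bottle_red',60)]); 
hsv=cv2.cvtColor(im,cv2.COLOR_RGB2HSV); m=cv2.inRange(hsv,(0,130,40),(6,255,255))|cv2.inRange(hsv,(172,130,40),(180,255,255)); m[310:]=0
k,lab,st,_=cv2.connectedComponentsWithStats(m); i=1+np.argmax(st[1:,4]); print(st[i])
for P in ([435,-380],[438,-376],[430,-384]):
    pts=[w2p(c,[P[0]+21.5*np.cos(a),P[1]+21.5*np.sin(a),z]) for z in (0,75) for a in np.linspace(0,6.28,40)]
    print(P,cv2.boundingRect(np.array(pts,np.float32)),w2p(c,P+[114]))
g=hsv[:,:,2].copy(); d=(g<55).astype(np.uint8); d[285:]=0; ys,xs=np.nonzero(d[:, 260:380]); print('dark cap',len(xs),xs.mean()+260,ys.mean())
E
python3 go.py 435 -380 58 79
```

```text
bottle_red [(array([321., 246.]), 0.82, array([ 438.3, -384.9]))]
[ 295  211   53   55 1312]
[435, -380] (287, 201, 58, 73) [315.58003199 263.79240363]
[438, -376] (290, 197, 58, 71) [318.98679753 257.1789661 ]
[430, -384] (282, 206, 57, 73) [309.18664599 270.87300425]
dark cap 1718 320.62747380675205 256.66938300349244
40.0 [ 438.1 -377.7  152.8] [-180.    -0.    79.3] grip 88.3 F [ 0.3 -0.8 -0.6]
shift [-2.9 -2.6 94.8] turn [-0.  -0.   0.3]
```

Request:
drive_tool(
  increments=[
    [-1, -3, -1, 30, 0, 0, 0],
    [-1, -3, -1, 60, 0, 0, 0],
    [-1, -3, -1, 85, 0, 0, 0],
    [-1, -3, -1, 100, 0, 0, 0],
    [-1, -3, -1, 100, 0, 0, 0],
  ],
)

```text
time: 40.58
position: [436.1, -380.4, 52.5]
orientation: [-180.0, -0.1, 79.3]
ft_force: [0.3, 0.6, 0.8]
grip_width: 88.3
```

Request:
drive_tool(
  increments=[
    [-1, 0, 0, 5, 0, 0, 0],
    [-1, 0, 0, 10, 0, 0, 0],
    [-1, 0, 0, 14, 0, 0, 0],
    [-1, 0, 0, 14, 0, 0, 0],
  ],
)

```text
time: 41.08
position: [435.3, -380.9, 38.8]
orientation: [-180.0, -0.0, 79.2]
ft_force: [0.6, 0.3, -0.0]
grip_width: 88.4
```

Request:
drive_tool(
  increments=[
    [-1, 0, 0, 3, 0, 0, 0],
    [-1, 0, 0, 6, 0, 0, 0],
    [-0.5, 0, 0, 6, 0, 0, 0],
    [0, 0, 0, 6, 0, 0, 0],
    [0.4, 0, 0, 6, 0, 0, 0],
  ],
  squeeze=20,
)

```text
time: 41.7
position: [435.5, -381.0, 33.1]
orientation: [180.0, 0.0, 79.2]
ft_force: [0.2, 0.2, 0.2]
grip_width: 60.3
```

Request:
drive_tool(
  increments=[
    [0.4, 0, 0, 0, 0, 0, 0],
    [0.4, 0, 0, 0, 0, 0, 0],
    [0.4, 0, 0, 0, 0, 0, 0],
    [0.4, 0, 0, 0, 0, 0, 0],
    [0.4, 0, 0, 0, 0, 0, 0],
  ],
)

```text
time: 42.32
position: [435.5, -381.0, 33.1]
orientation: [180.0, 0.0, 79.2]
ft_force: [0.8, -0.8, 0.8]
grip_width: 41.2
```

Request:
drive_tool(
  increments=[
    [0.4, 0, 0, -10, 0, 0, 0],
    [0.4, 0, 0, -40, 0, 0, 0],
    [0.4, 0, 0, -90, 0, 0, 0],
    [0.4, 0, 0, -140, 0, 0, 0],
    [0.4, 0, 0, -155, 0, 0, 0],
  ],
)

```text
time: 42.95
position: [435.9, -381.5, 191.5]
orientation: [179.8, 0.2, 79.2]
ft_force: [0.3, -0.0, -2.3]
grip_width: 40.9
```

```bash
python3 go.py 610 246 180 77.3
```

```text
43.0 [ 435.9 -381.5  191.5] [179.8   0.2  79.2] grip 40.9 F [ 0.3 -0.  -2.3]
shift [649.   53.8   9.4] turn [0.2 0.2 1.9]
```

Request:
drive_tool(
  increments=[
    [0.4, 45, 4, 0, 0, 0, 0],
    [0.4, 90, 8, 0, 0, 0, 0],
    [0.4, 135, 12, 0, 0, 0, 0],
    [0.4, 180, 16, 0, 0, 0, 0],
    [0.4, 230, 20, 0, 0, 0, 0],
  ],
)

```text
time: 43.58
position: [497.8, -157.2, 187.0]
orientation: [-179.9, -0.0, 79.2]
ft_force: [0.6, -0.2, -1.1]
grip_width: 41.1
```

Request:
drive_tool(
  increments=[
    [0.4, 45, 4, 0, 0, 0, 0],
    [0.4, 90, 8, 0, 0, 0, 0],
    [0.4, 135, 12, 0, 0, 0, 1],
    [0.4, 180, 15, 0, 0, 0, 2],
    [0.4, 230, 18, 0, 0, 0, 2],
  ],
)

```text
time: 44.2
position: [558.4, 65.2, 187.0]
orientation: [-179.9, 0.0, 77.2]
ft_force: [1.3, -0.5, -1.8]
grip_width: 40.8
```

```bash
python3 go.py 610 246 190 77.3
```

```text
44.2 [558.4  65.2 187. ] [-179.9    0.    77.2] grip 40.8 F [ 1.3 -0.5 -1.8]
shift [187.7  10.2  -3.1] turn [-0.1  0.  -0.1]
```

Request:
drive_tool(
  increments=[
    [0.4, 45, 3, 0, 0, 0, 0],
    [0.4, 95, 6, 0, 0, 0, 0],
    [0.4, 145, 8, 0, 0, 0, 0],
    [0.4, 188, 10, 0, 0, 0, 0],
    [0.4, 188, 10, 0, 0, 0, 0],
  ],
)

```text
time: 44.82
position: [609.4, 247.5, 186.0]
orientation: [-179.8, 0.1, 77.4]
ft_force: [-0.4, -0.0, -1.8]
grip_width: 41.1
```

```bash
python3 - <<'E'
from h import *
im,c=look('w20',[('bottle_red',200),('caddy',40),('bottle_white',60)])
s=bot.state(); p=s['position'];A=Rm(s['orientation'])
hsv=cv2.cvtColor(im,cv2.COLOR_RGB2HSV); m=cv2.inRange(hsv,(0,130,40),(6,255,255))|cv2.inRange(hsv,(172,130,40),(180,255,255)); m[330:]=0
k,lab,st,_=cv2.connectedComponentsWithStats(m); i=1+np.argmax(st[1:,4]); print('red',st[i])
f=p[2]-33
for dx in (-6,0,6):
    q=p+A@np.array([dx,0,0]); q[2]=0
    pts=[w2p(c,q+[21.5*np.cos(a),21.5*np.sin(a),f+z]) for z in (0,78) for a in np.linspace(0,6.28,40)]
    print(dx,cv2.boundingRect(np.array(pts,np.float32)))
C=np.array([617.5,278.6,40]);Rz=R.from_euler('z',-12.7,degrees=True).as_matrix()
for a,b in ((1,1),(1,-1),(-1,-1),(-1,1)): print(np.round(w2p(c,C+Rz@np.array([36*a,69.5*b,0]))))
save(im[60:440],'w20c')
E
python3 go.py 610 246 40 77.3
```

```text
bottle_red [(array([319., 311.]), 0.68, array([608.5, 238.5]))]
caddy [(array([316., 190.]), 0.92, array([614.8, 277.9]))]
bottle_white [(array([321., 151.]), 0.57, array([626.8, 310.9]))]
red [ 270  241   97   89 5232]
-6 (267, 245, 104, 147)
0 (266, 235, 106, 145)
6 (265, 226, 108, 142)
[361. 108.]
[356. 260.]
[282. 260.]
[278. 108.]
45.0 [609.8 243.9 187.6] [-179.9    0.    77.2] grip 40.9 F [ 0.3 -0.2 -0.9]
shift [ 2.100e+00 -1.000e-01  1.476e+02] turn [-0.1  0.  -0.1]
```

View pics/w20c.png

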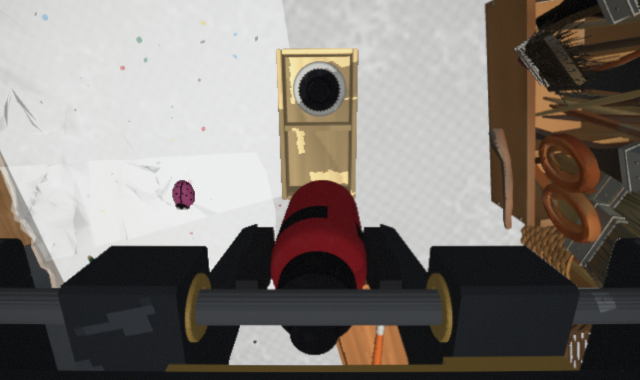

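Request:
drive_tool(
  increments=[
    [0.4, 4.5, -2, 10, 0, 0, 0],
    [0.4, 4.5, -2, 50, 0, 0, 0],
    [0.4, 4.5, -2, 80, 0, 0, 0],
    [0.4, 4.5, -2, 98, 0, 0, 0],
    [0.4, 4.5, -2, 98, 0, 0, 0],
  ],
)

```text
time: 45.65
position: [608.2, 249.2, 88.4]
orientation: [-179.8, 0.1, 77.2]
ft_force: [-0.4, 0.4, -1.5]
grip_width: 40.9
```

```bash
python3 - <<'E'
from h import *
im,c=look('w21',[('bottle_white',60)])
hsv=cv2.cvtColor(im,cv2.COLOR_RGB2HSV); m=cv2.inRange(hsv,(0,130,40),(6,255,255))|cv2.inRange(hsv,(172,130,40),(180,255,255)); m[330:]=0
k,lab,st,_=cv2.connectedComponentsWithStats(m); i=1+np.argmax(st[1:,4]); print('red',st[i])
p=bot.state()['position'];A=Rm(bot.state()['orientation'])
for dx in (-6,-3,0):
    q=p+A@np.array([dx,0,0]); q[2]=p[2]-33
    print(dx,q,cv2.boundingRect(np.array([w2p(c,q+[21.5*np.cos(a),21.5*np.sin(a),z]) for z in (0,78) for a in np.linspace(0,6.28,40)],np.float32)))
E
python3 go.py 609 249 38 77.3
```

```text
bottle_white [(array([325., 153.]), 0.89, array([627.3, 313.9]))]
red [ 270  240   97   90 5287]
-6 [607.99821559 243.81453544  57.62544948] (266, 239, 106, 146)
-3 [608.66237128 246.74009456  57.62544948] (265, 234, 107, 145)
0 [609.32652696 249.66565368  57.62544948] (265, 229, 107, 144)
45.8 [609.3 249.7  90.6] [180.   -0.   77.2] grip 41.1 F [ 0.  -0.8 -0.4]
shift [-0.7 -0.2 52.6] turn [ 0.  -0.  -0.1]
```

Request:
drive_tool(
  increments=[
    [0.4, 0, 0, 15, 0, 0, 0],
    [0.4, 0, 0, 30, 0, 0, 0],
    [0.4, 0, 0, 43, 0, 0, 0],
    [0.4, 0, 0, 48, 0, 0, 0],
    [0.4, 0, 0, 48, 0, 0, 0],
  ],
)

```text
time: 46.38
position: [609.1, 249.8, 41.7]
orientation: [-180.0, 0.0, 77.2]
ft_force: [-0.1, -0.7, -1.5]
grip_width: 40.7
```

Request:
drive_tool(
  increments=[
    [0.4, 0, 0, 1, 0, 0, 0],
    [0.4, 0, 0, 2, 0, 0, 0],
    [0.4, 0, 0, 2, 0, 0, 0],
  ],
)

```text
time: 46.75
position: [609.1, 249.8, 40.2]
orientation: [180.0, -0.0, 77.2]
ft_force: [0.2, -0.6, -1.3]
grip_width: 41.0
```

Request:
drive_tool(
  increments=[
    [0.4, 0, 0, 1, 0, 0, 0],
    [0.4, 0, 0, 1.5, 0, 0, 0],
    [0.4, 0, 0, 1.5, 0, 0, 0],
  ],
)

```text
time: 47.12
position: [609.1, 249.8, 38.5]
orientation: [-180.0, 0.0, 77.2]
ft_force: [0.5, 0.0, -1.3]
grip_width: 41.2
```

Request:
drive_tool(
  increments=[
    [0.4, 0, 0, 1, 0, 0, 0],
    [0.4, 0, 0, 1.5, 0, 0, 0],
    [0.4, 0, 0, 1.5, 0, 0, 0],
  ],
)

```text
time: 47.5
position: [609.4, 250.0, 38.0]
orientation: [179.9, -0.0, 77.2]
ft_force: [-1.2, -0.4, 5.8]
grip_width: 41.2
```

Request:
drive_tool(
  increments=[
    [0.4, 0, 0, 1, 0, 0, 0],
    [0.4, 0, 0, 1.5, 0, 0, 0],
    [0.4, 0, 0, 1.5, 0, 0, 0],
  ],
)

```text
time: 47.88
position: [609.8, 250.2, 37.7]
orientation: [179.8, -0.1, 77.2]
ft_force: [-1.2, 0.0, 12.3]
grip_width: 40.5
```

Contact on the floor. Release and rise.

Request:
drive_tool(
  increments=[
    [0.4, 0, 0, -2, 0, 0, 0],
    [0, 0, 0, -2, 0, 0, 0],
    [-0.5, 0, 0, -2, 0, 0, 0],
    [-1, 0, 0, -2, 0, 0, 0],
    [-1, 0, 0, -2, 0, 0, 0],
  ],
)

```text
time: 48.5
position: [609.0, 249.8, 37.4]
orientation: [-180.0, 0.0, 77.2]
ft_force: [0.2, 0.7, -0.1]
grip_width: 71.6
```

Request:
drive_tool(
  increments=[
    [-1, 0, 0, 0, 0, 0, 0],
    [-1, 0, 0, -40, 0, 0, 0],
    [-1, 0, 0, -90, 0, 0, 0],
    [-1, 0, 0, -140, 0, 0, 0],
    [-1, 0, 0, -170, 0, 0, 0],
  ],
)

```text
time: 49.12
position: [609.4, 249.9, 210.5]
orientation: [179.8, -0.1, 77.2]
ft_force: [0.0, -0.7, -1.1]
grip_width: 88.0
```

Request:
drive_tool(
  increments=[
    [-1, -60, -20, 0, 0, 0, 0],
    [-1, -120, -40, 0, 0, 0, 0],
    [-1, -180, -60, 0, 0, 0, 0],
    [-1, -180, -60, 0, 0, 0, 0],
  ],
)

```text
time: 49.62
position: [509.2, 85.2, 208.1]
orientation: [180.0, 0.0, 77.0]
ft_force: [1.4, 0.7, -0.1]
grip_width: 88.1
```

```bash
python3 - <<'E'
from h import *
im,c=look('w22',[('bottle_white',64),('bottle_red',64),('caddy',40),('ladybird_one',8),('ladybird_two',8),('brush',9)])
print('side'); bot.capture('side'); t=bot.camera_params('side')
for l,z in (('bottle_white',64),('bottle_red',64),('ladybird_one',8),('ladybird_two',8),('brush',9)): print(l,[(p2w(t,np.array(d['point'])*[640,480],z)[:2].round(),round(d['confidence'],2)) for d in bot.find_in('side',l)[:3]])
save(np.vstack([im[:300],bot.capture('side')[140:400]]),'w22c')
for P,h in (([624.5,311.3],114),([608.5,246],119)): print(w2p(c,P+[h]),w2p(t,P+[5]),w2p(t,P+[h]))
E
python3 go.py 609 249 200 77
```

```text
bottle_white [(array([174., 293.]), 0.98, array([353. ,  47.4])), (array([357., 326.]), 0.78, array([524.6, -29.7]))]
bottle_red [(array([391.,  23.]), 0.73, array([604.9, 233.9]))]
caddy [(array([371.,  49.]), 0.72, array([590.3, 223.5]))]
ladybird_one [(array([235.,  75.]), 0.66, array([460.4, 237.7]))]
ladybird_two [(array([252., 192.]), 0.94, array([444.8, 121.8]))]
brush [(array([441., 241.]), 0.71, array([636.3,  21.2]))]
side
bottle_white [(array([336.,  61.]), 0.73), (array([622., 322.]), 0.55)]
bottle_red [(array([606., 247.]), 0.73), (array([443., 319.]), 0.57), (array([582., 368.]), 0.43)]
ladybird_one []
ladybird_two [(array([446., 149.]), 0.48)]
brush [(array([621., -20.]), 0.57)]
[ 417.32950191 -150.66538879] [249.92815132 317.61546827] [246.4429693  277.82174254]
[410.67750502 -27.74019998] [261.62537385 302.70567357] [258.56944532 262.10446719]
50.3 [510.8  87.7 207.5] [-180.    -0.    77.2] grip 88.1 F [-0.6 -0.7  0.3]
shift [179.   60.1   7.5] turn [-0.  -0.   0.2]
```

Run:
```python
from h import *
t=bot.camera_params('side'); im=bot.capture('side'); hsv=cv2.cvtColor(im,cv2.COLOR_RGB2HSV)
m=cv2.inRange(hsv,(0,130,40),(6,255,255))|cv2.inRange(hsv,(172,130,40),(180,255,255)); m=m[240:330,225:295]
k,lab,st,_=cv2.connectedComponentsWithStats(m); i=1+np.argmax(st[1:,4]); print('red box',st[i]+[225,240,0,0,0])
for a in (0,):
    P=np.array([608.5,246,5]); print('model',cv2.boundingRect(np.array([w2p(t,P+[21.5*np.cos(b),21.5*np.sin(b),z]) for z in (35,78) for b in np.linspace(0,6.28,40)],np.float32)))
for r in range(262,300,6): xs=np.nonzero(m[r-240])[0]; print(r,(xs.min()+225,xs.max()+225) if len(xs) else None)
bot.finish_job(); print('done',bot.state()['time'])
```

```text
red box [254 275  15   8  86]
model (250, 270, 20, 26)
262 None
268 None
274 None
280 (np.int64(254), np.int64(268))
286 None
292 None
298 None
the job is handed in; nothing more can be done
the job is handed in; nothing more can be done
```

The job is handed in at about 50 s on the robot's clock. All five things are in their holders by my last measurements, but I couldn't view the final state because the picture limit was used up.

- **Bottles:** White is in the far caddy compartment and red in the near one. White was seen standing there. Red was lowered until it touched the floor and released. The side camera's network then put white at about (622, 322) and red at about (606, 247). My compartment centres were about (625, 311) and (609, 246).
- **Brush:** It lies in the tray about 17° off its length. I turned it that way so the gripper would clear a purple look-alike bottle. A wrist picture showed it there, about 6 mm from the tray's centre and inside the walls.
- **Stones:** They lie in the dish at about (620, -241) and (619, -293). Both are within 27 mm of the centre I measured, (626, -267), with a gap between them. I checked this with the network only, without viewing a picture.
- **Ladybirds:** The wrist camera found both within about 3 mm of where they started.

**Failed or disagreeing checks:**
- **Brush grasps:** The first two missed. The fingertips turned out to end about 25 mm short of the reported TCP. I lowered the later grasps to suit.
- **White bottle:** It was carried by its cap instead of its body, for the same reason.
- **Red bottle upright:** The colour test in the side picture only caught a thin strip of it, so it neither confirmed nor contradicted that the bottle is upright.
- **Network errors:** Its top-view points for the brush and tray were 60 to 70 mm off in y, and I ignored them. The side view's white-bottle point was 11 mm off in y.

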